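# Change over the parts dryer

### The arm

A 6-joint arm with a two-finger parallel gripper is mounted at the origin on the work surface. World frame = base frame: x ahead of the robot, y to its left, z up, the work surface at z = 0. Lengths are in m, angles in rad, forces in N, time in s.
With the tool pointing down it reaches from about 0.375 to 0.9 m from the base axis. Payload 3.1 kg.
Tool frame: the origin (TCP) lies at the very end of the fingers, on their centre line; the grasp point (between the pads) lies 19 mm behind it; z points along the fingers, y is the line along which they close (so a half turn about z gives the same grasp; the last joint's range is limited). The gripper opens to 87 mm and grips with 3 to 60 N. Pads are 19 mm wide; open, the fingers measure 117 mm over their backs; the gripper's body (75 mm by 190 mm) begins 51 mm behind the grasp point.
Start: joints at [1.123, 0.527, 1.433, -0, 1.181, -0.178], TCP at [0.166, 0.603, 0.223] pointing down, gripper open.
Joint ranges: [-3.08, 3.08], [-0.75, 2.2], [0.22, 2.44], [-1.43, 4.57], [0, 2.65], [-2.85, 2.85]. Speed limits (rad/s): [2.79, 2.79, 3.14, 3.14, 3.14, 3.14].

### API

Orientations are given as a unit quaternion [x, y, z, w].
In Python, from rig import status, viewer, robot gives the robot as it stands.
- The arm moves only by the tool arm_command, never from a script. Its arguments are lists of equal length, an entry for each row: "delta_rot": the turn, a rotation vector about the tool's x, y, z in degrees, a list of three; "delta_pos": the shift along the tool's x, y, z in m, a list of three; "gripper": the closure, from -1 (fully open) to 1 (shut). In form: {"delta_rot": [[rx, ry, rz], ...], "delta_pos": [[dx, dy, dz], ...], "gripper": [gripper, ...]}. A call has 1 to 12 rows; each row is the pose to reach, as a shift and turn from the pose commanded when the call began, along the tool's axes at that moment; what a row does not reach only later rows make up. A row lasts 1/12 s, in which the tool goes at most 41.7 mm and 7.16 degrees, less where a joint would pass 70% of its speed; a pose out of reach is approached as far as the arm can. A call with a gripper value outside its range is refused whole. The fingers move at their own pace and stop on an object; "grip_force" is the grip in N (left out, the last holds). Time passes only in rows, so rows that repeat a pose let the fingers close. It gives the time, the measured TCP pose, the force, the opening and the grip force at its end, in the units of the state.
- status.get_obs(): the state, without advancing time (a new reading comes with each control period).
- viewer.camera(name): name is "scene" or "top"; returns a dict with "pixels" (480x640x3 uint8, blue, green, red), "fx", "fy", "cx", "cy" (pixels), "pose" (4x4, takes a point from camera to world coordinates). Camera axes: x right, y down, z forward; pixel columns grow to the right and rows downward; lengths in m; the calibration is good to about 2 mm. A picture is of the moment at which its call begins. There is no depth.
- robot.hand_in(): hands the job in; it is judged then, once.
The state is a dict: "time": time; "q": joint angles; "joint_velocities": joint speeds; "joint_torque": joint torques, N m; "position": TCP position; "tool_rot": TCP orientation; "ft_force": force on the tool from outside, world axes, zero at the start; "moment": the same for the moment, N m; "grip_width": finger opening in m; "grip_force": force on a finger pad.
Only numpy, scipy, OpenCV 4.12 (cv2) and the standard library are available. Lean on these libraries where they do the work, as an engineer would, in place of code of your own. Each camera call takes 0.05 s, during which the arm holds its last target. There are 200 camera calls.

### The job

The parts baskets standing in the fan dryer are dry and those on the rubber mat are waiting: pull the fan fader right down to off before you lift any basket, then stand every dry basket in the wooden tray and every waiting basket on the dryer's grille, all upright. When the dryer is loaded, push its clear sliding guard fully shut until the latch clicks, and only then run the fan fader up to the long mark on its scale. Leave the jar, the brush and the loupe where they are.

Things in the scene. Friction and masses are not known exactly. Their poses are not given: they have to be found in the camera images.
- dryer: the fan dryer, a grey appliance fixed on the bench, 257 mm deep (x), 425 mm wide (y). Origin on the bench; x points away from its fader side, y to its left, up to 0.10 rad about z. Right half: open-topped chamber. Left half: closed blower housing, 105 mm high, over which the open guard is parked. In front (x -150 to -87 mm) a flat ledge 85 mm high carries the fader on its left half
- dryer_floor (a point): centre of the chamber's floor (a level grille), 30 mm above the bench, in the dryer's axes. The chamber is 160 x 160 mm inside, 80 mm each way from this point; its walls rise 75 mm above the floor, the guard's rails in front and behind 92 mm. It takes four baskets, two by two
- catch (a point): the double roller catch on top of the dryer's right-hand end wall: two small sprung rollers between which the ball on the guard's tongue snaps as the guard is shut. This point lies between the rollers, 114 mm above the bench; the bracket is 68 mm wide (dryer x) and 122 mm high above the bench
- guard (a joint): opening of the sliding guard in m: 0 = shut against its stop, grows along the dryer's +y, 0.205 = fully open. Starts open, clear of the chamber. About 2 N of friction; over the last 16 mm the catch resists with up to about 12 N until 7 mm before shut, where it snaps over; then push home to the stop. Stays latched; it takes about 10 N to pull open again
- guard_handle (a point): middle of the bow handle on the clear guard (170 x 180 mm), which travels with it: a round bar, 14 mm diameter, along the dryer's x, 90 mm between its two posts. This point is on the bar's axis, 163 mm above the bench, 45 mm above the clear panel. Shutting moves it along the dryer's -y by the value of joint guard
- fader (a joint): position of the fan fader in m: 0 = off (its stop at the right-hand end of its slot), grows as the cap slides along the dryer's +y, 0.10 = full. The long mark is at 0.070. It stays where it is left, about 1.5 N of friction
- fader_cap (a point): centre of the fader's black upright cap, 20 mm (dryer x) by 14 mm (dryer y) by 26 mm tall; this point is 15 mm above the ledge, 100 mm above the bench, and travels with the cap. The cap's foot is 2 mm above the ledge. The guard's front rail, 25 mm behind this point, rises 37 mm above the ledge
- fader_mark (a point): the point of the fader's slot, on the ledge (85 mm above the bench), level with the long mark of the scale; the cap's middle belongs over it. The scale is a row of short white ticks 10 mm apart along the slot's front side, with one longer, thicker line, the long mark
- tray_floor (a point): centre of the inner floor, 7 mm above the bench, of the open wooden tray for dry baskets, fixed on the bench: 236 x 116 mm inside (x by y of this frame), walls 7 mm thick and 30 mm high above the bench. Room for three baskets side by side along its x
- mat: thin black rubber mat fixed on the bench, 280 x 130 x 4 mm (x, y, z of this frame), on which the waiting baskets stand at the start. Origin at the centre of its underside
- dry1_centre (a point): stainless parts basket, round, 62 mm diameter, 42 mm tall, with a knob 18 mm in diameter and 30 mm tall on the middle of its lid (72 mm overall, about 0.16 kg, flat bottom). This point: on its axis, 36 mm above its bottom, 21 mm below the knob's middle. Stands in the dryer at the start, dry; two or three of these are there (None if absent)
- dry2_centre (a point): stainless parts basket, round, 62 mm diameter, 42 mm tall, with a knob 18 mm in diameter and 30 mm tall on the middle of its lid (72 mm overall, about 0.16 kg, flat bottom). This point: on its axis, 36 mm above its bottom, 21 mm below the knob's middle. Stands in the dryer at the start, dry; two or three of these are there (None if absent)
- dry3_centre (a point): stainless parts basket, round, 62 mm diameter, 42 mm tall, with a knob 18 mm in diameter and 30 mm tall on the middle of its lid (72 mm overall, about 0.16 kg, flat bottom). This point: on its axis, 36 mm above its bottom, 21 mm below the knob's middle. Stands in the dryer at the start, dry; two or three of these are there (None if absent)
- wet1_centre (a point): stainless parts basket, round, 62 mm diameter, 42 mm tall, with a knob 18 mm in diameter and 30 mm tall on the middle of its lid (72 mm overall, about 0.16 kg, flat bottom). This point: on its axis, 36 mm above its bottom, 21 mm below the knob's middle. Waits on the rubber mat at the start; two or three of these are there (None if absent)
- wet2_centre (a point): stainless parts basket, round, 62 mm diameter, 42 mm tall, with a knob 18 mm in diameter and 30 mm tall on the middle of its lid (72 mm overall, about 0.16 kg, flat bottom). This point: on its axis, 36 mm above its bottom, 21 mm below the knob's middle. Waits on the rubber mat at the start; two or three of these are there (None if absent)
- wet3_centre (a point): stainless parts basket, round, 62 mm diameter, 42 mm tall, with a knob 18 mm in diameter and 30 mm tall on the middle of its lid (72 mm overall, about 0.16 kg, flat bottom). This point: on its axis, 36 mm above its bottom, 21 mm below the knob's middle. Waits on the rubber mat at the start; two or three of these are there (None if absent)
- jar_centre (a point): bystander: closed glass jar, 56 mm diameter, 75 mm tall; this point is its centre
- brush_centre (a point): bystander: wooden-handled bench brush, 160 mm long, lying on the bench; this point is its middle, 10 mm up
- loupe_centre (a point): bystander: black eyepiece loupe, 38 mm diameter, 34 mm tall; this point is its centre
There are look-alikes about, which are no part of the job. What is shaped like the part that bears wet3_centre but yellow is not meant.

How it is judged:
By the outcome, as a careful person would: the job done as asked, in the order asked, and still so for the second after the job is handed in, with the robot touching nothing.
Of dry1, dry2, dry3 only 2 to 3 are there at a start; the rules pass over those that are not, and their reading is None.
Of wet1, wet2, wet3 only 2 to 3 are there at a start; the rules pass over those that are not, and their reading is None.
At some moment in a run one of dry1, dry2, dry3, wet1, wet2, wet3 may be knocked a few centimetres aside while the robot is not near it.
It also fails if it takes over 210 s, if anything falls off the work surface, if the arm or the gripper's body presses on something with over 40 N, if the wrist force passes 120 N, or if a joint passes its speed limit or range.

## Working session

There is one attempt and no reset: what is moved stays moved. The work goes in short steps, Python scripts to look and compute and a tool call to move; the robot and the scene stay as the last step left them, time stands still between calls to the robot, and variables do not carry over. Pictures are saved under pics/ and viewed, at most 14 in all, crops included, and the job is handed in when it is done.

Besides the shell and the picture viewer there is one more tool, called after "Emit:" in YAML: its name, and indented under it one key for each argument. arm_command: Moves the arm, as the interface text tells. Its arguments: {"type":"object","properties":{"delta_rot":{"type":"array","items":{"type":"array","items":{"type":"number"}}},"delta_pos":{"type":"array","items":{"type":"array","items":{"type":"number"}}},"gripper":{"type":"array","items":{"type":"number"}},"grip_force":{"type":"number"}},"required":["delta_rot","delta_pos","gripper"]}

```bash
mkdir -p pics; ls; python3 - <<'E'
from rig import status, viewer, robot
import cv2,numpy as np,pickle
o=status.get_obs();print(o)
for n in("scene","top"):
    c=viewer.camera(n);cv2.imwrite(f"pics/{n}0.png",c["pixels"]);pickle.dump(c,open(f"{n}0.pkl","wb"))
    print(n,c["fx"],c["fy"],c["cx"],c["cy"],np.round(c["pose"],4).tolist())
E
```

```text
pics
{'time': 0.0, 'q': array([ 1.12349227e+00,  5.28440602e-01,  1.43393197e+00, -3.61609323e-05,
        1.18141576e+00, -1.78482469e-01]), 'joint_velocities': array([ 1.07097245e-03,  1.47110912e-03, -2.75893118e-05, -1.87181454e-03,
       -7.09319964e-04,  1.79920752e-05]), 'joint_torque': array([ 1.50534321e-03, -4.40042102e+01, -1.76591116e+01,  6.32895716e-02,
        5.85482048e-02, -1.78563528e-04]), 'position': array([0.16563574, 0.60186771, 0.22157793]), 'tool_rot': array([ 1.33999544e-01,  9.90980785e-01, -1.04968179e-03, -3.22020995e-04]), 'ft_force': array([ 1.36680097, -0.31497241, -0.02526279]), 'moment': array([-0.02581182, -0.03255342,  0.00723835]), 'grip_force': 0.0, 'grip_width': 0.08690687161435362}
scene 438.76019719628334 438.76019719628334 319.1324729492711 237.85419565184344 [[-0.2924, 0.6066, -0.7393, 1.2789], [0.9562, 0.1969, -0.2167, 0.1189], [0.0141, -0.7702, -0.6376, 0.705], [0.0, 0.0, 0.0, 1.0]]
top 451.7253342973767 451.7253342973767 319.04653613763816 246.94317357610632 [[-0.0218, -0.9895, 0.1426, 0.4394], [-0.9997, 0.0202, -0.0125, -0.0776], [0.0095, -0.1429, -0.9897, 1.1494], [0.0, 0.0, 0.0, 1.0]]
```

View pics/scene0.png

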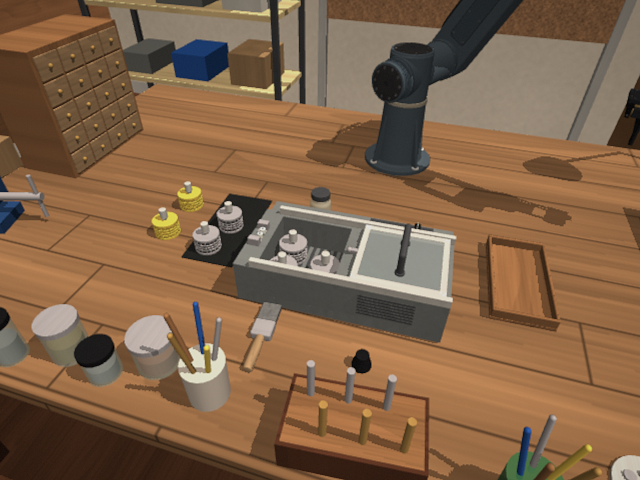

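View pics/top0.png

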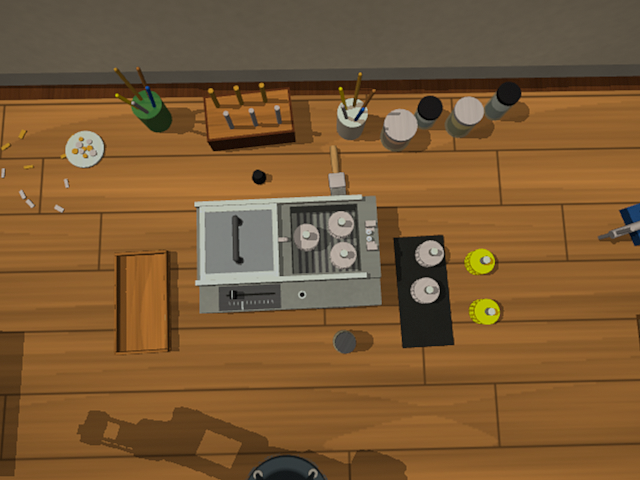

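The scene holds three dry baskets in the chamber (top view at about (306,237), (341,224) and (343,254)) and two waiting ones on the mat ((430,253) and (425,290)). The two yellow baskets are look-alikes. The tray is at (143,302) and the fader cap at about (233,294). I'll enlarge the dryer next.

```bash
python3 - <<'E'
import cv2
im=cv2.imread("pics/top0.png")
cv2.imwrite("pics/c1.png",cv2.resize(im[185:325,190:390],None,fx=4,fy=4,interpolation=cv2.INTER_CUBIC))
a=cv2.resize(im[225:355,385:460],None,fx=4,fy=4,interpolation=cv2.INTER_CUBIC)
b=cv2.resize(im[240:370,105:180],None,fx=4,fy=4,interpolation=cv2.INTER_CUBIC)
cv2.imwrite("pics/c2.png",cv2.hconcat([b,a]))
E
```

```text
(no output)
```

View pics/c1.png

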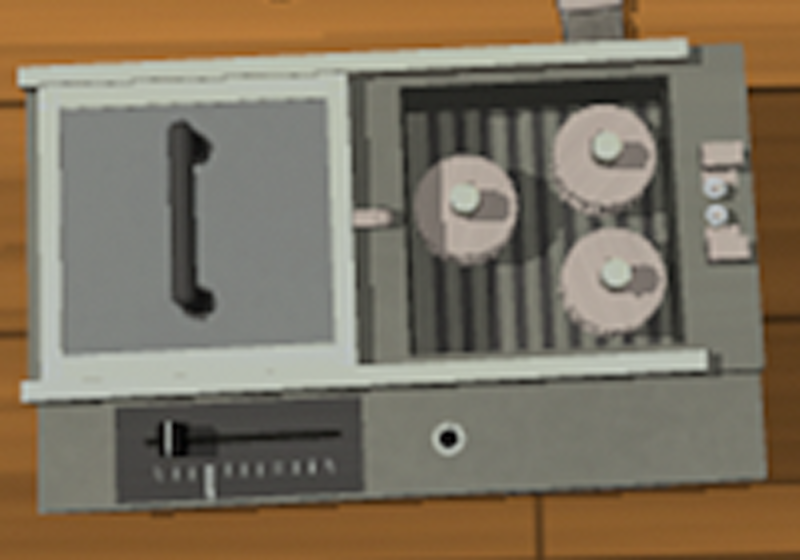

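View pics/c2.png

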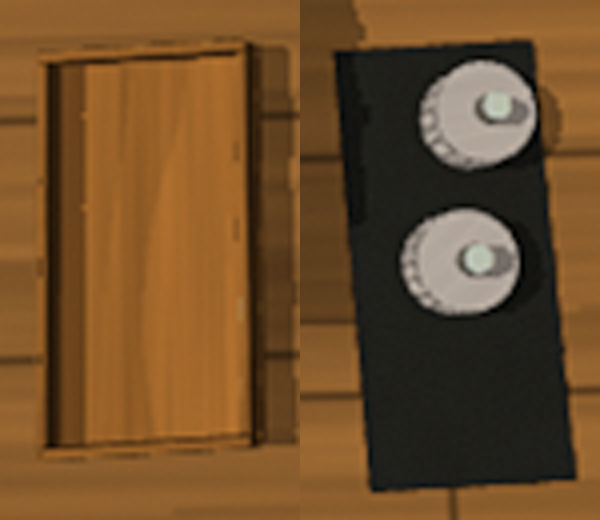

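The crops show:
- **Chamber knobs:** (465,197), (607,146) and (617,272) in c1.
- **Fader:** the cap is at (173,438), beyond the long mark at (210,482). The slot's right end is near x 340.
- **Guard:** the handle bar is at about (181,215).
- **c2:** the tray corners and the two mat knobs, at (498,105) and (480,258), are clear.

```bash
cat > h.py <<'E'
import numpy as np,pickle
C=pickle.load(open("top0.pkl","rb"))
def w(u,v,z,c=C):
    P=np.array(c["pose"]);d=P[:3,:3]@[(u-c["cx"])/c["fx"],(v-c["cy"])/c["fy"],1]
    return P[:3,3]+d*(z-P[2,3])/d[2]
def cr(u,v,z,x0,y0,s=4,c=C): return w((u+.5)/s-.5+x0,(v+.5)/s-.5+y0,z,c)
E
python3 - <<'E'
from h import *
p=lambda n,q:print(n,np.round(q,4))
d=lambda u,v,z:cr(u,v,z,190,185)
for n,a in dict(A=(465,197,.102),B=(607,146,.102),Cc=(617,272,.102),Alid=(466,209,.072),Blid=(604,158,.072),Clid=(613,280,.072),barTop=(181,128,.168),barBot=(186,298,.168),cap=(173,438,.113),mark1=(208,464,.085),mark2=(211,498,.085),slotL=(145,441,.085),slotR=(341,433,.085),L=(40,513,.085),R=(768,478,.085),RB=(744,44,.105),roll1=(715,188,.122),roll2=(716,215,.122),chTL=(402,90,.105),chTR=(667,78,.105),chBR=(686,352,.105),chBL=(410,353,.03),tongue=(385,217,.118)).items(): p(n,d(*a))
t=[cr(u,v,.03,105,240) for u,v in((40,52),(250,43),(258,446),(43,457))]
for q in t:p('tray',q)
p('trayc',sum(t)/4)
m=[cr(u-300,v,.004,385,225) for u,v in((335,52),(533,42),(576,478),(371,490))]
for q in m:p('mat',q)
for u,v in((498,105),(480,258)):p('wetk',cr(u-300,v,.076,385,225))
for u,v in((483,112),(464,262)):p('wetlid',cr(u-300,v,.046,385,225))
L,R=d(40,513,.085),d(768,478,.085);e=(L-R);print(np.hypot(*e[:2]),'yaw',np.arctan2(-e[0],e[1]))
th=np.arctan2(-e[0],e[1]);ey=np.array([-np.sin(th),np.cos(th)]);ex=np.array([ey[1],-ey[0]])
mid=(L+R)[:2]/2;O=mid+.15*ex;print('origin',O)
for n,a in dict(cap=(173,438,.113),mark=(208,464,.085),slotL=(145,441,.085),slotR=(341,433,.085),A=(465,197,.102),B=(607,146,.102),C=(617,272,.102),bar=(183,215,.168),roll=(715,201,.122),RB=(744,44,.105),chTR=(667,78,.105),chTL=(402,90,.105)).items():
    q=d(*a)[:2]-O;p(n+' dryer',[q@ex,q@ey])
E
```

```text
A [ 0.622  -0.0606  0.102 ]
B [ 0.6509 -0.145   0.102 ]
Cc [ 0.5757 -0.1487  0.102 ]
Alid [ 0.6199 -0.0606  0.072 ]
Blid [ 0.6496 -0.1449  0.072 ]
Clid [ 0.5748 -0.1482  0.072 ]
barTop [0.6524 0.0947 0.168 ]
barBot [0.5577 0.0915 0.168 ]
cap [0.4841 0.108  0.113 ]
mark1 [0.4698 0.0926 0.085 ]
mark2 [0.45   0.0908 0.085 ]
slotL [0.4839 0.1294 0.085 ]
slotR [0.4861 0.0148 0.085 ]
L [0.4436 0.19   0.085 ]
R [ 0.4546 -0.2346  0.085 ]
RB [ 0.7104 -0.228   0.105 ]
roll1 [ 0.6209 -0.2054  0.122 ]
roll2 [ 0.6051 -0.2054  0.122 ]
chTL [ 0.6864 -0.0245  0.105 ]
chTR [ 0.6906 -0.1815  0.105 ]
chBR [ 0.5277 -0.1871  0.105 ]
chBL [ 0.5371 -0.0236  0.03  ]
tongue [ 0.6084 -0.0144  0.118 ]
tray [0.5968 0.4171 0.03  ]
tray [0.5998 0.2871 0.03  ]
tray [0.3539 0.2759 0.03  ]
tray [0.3503 0.4049 0.03  ]
trayc [0.4752 0.3462 0.03  ]
mat [ 0.6248 -0.2839  0.004 ]
mat [ 0.6287 -0.412   0.004 ]
mat [ 0.353  -0.4221  0.004 ]
mat [ 0.3486 -0.2938  0.004 ]
wetk [ 0.5789 -0.3676  0.076 ]
wetk [ 0.4875 -0.3515  0.076 ]
wetlid [ 0.5786 -0.3662  0.046 ]
wetlid [ 0.4867 -0.3493  0.046 ]
0.4247679760347742 yaw 0.025915071824469883
origin [ 0.59901248 -0.01842724]
cap dryer [-0.1116  0.1294]
mark dryer [-0.1263  0.1143]
slotL dryer [-0.1112  0.1508]
slotR dryer [-0.112   0.0361]
A dryer [ 0.0219 -0.0427]
B dryer [ 0.0486 -0.1279]
C dryer [-0.0267 -0.1296]
bar dryer [0.0075 0.1116]
roll dryer [ 0.0094 -0.187 ]
RB dryer [ 0.1059 -0.2124]
chTR dryer [ 0.0873 -0.1654]
chTL dryer [ 0.0872 -0.0084]
```

Emit:
arm_command:
  delta_rot:
    - [0,0,-7]
    - [0,0,-14]
    - [0,0,-16.9]
    - [0,0,-16.9]
    - [0,0,-16.9]
    - [0,0,-16.9]
    - [0,0,-16.9]
    - [0,0,-16.9]
    - [0,0,-16.9]
    - [0,0,-16.9]
    - [0,0,-16.9]
    - [0,0,-16.9]
  delta_pos:
    - [-0.029,-0.026,0]
    - [-0.058,-0.052,0]
    - [-0.088,-0.078,0]
    - [-0.117,-0.104,0]
    - [-0.146,-0.131,0]
    - [-0.175,-0.157,0]
    - [-0.204,-0.183,0]
    - [-0.233,-0.209,0]
    - [-0.263,-0.235,0]
    - [-0.292,-0.261,0]
    - [-0.321,-0.287,0]
    - [-0.35,-0.313,0]
  gripper: [0.2,0.2,0.2,0.2,0.2,0.2,0.2,0.2,0.2,0.2,0.2,0.2]
  grip_force: 8

```text
time: 1.1
position: [0.4207, 0.206, 0.2224]
tool_rot: [-0.013, 1.0, -0.0, -0.0]
ft_force: [0.5, -0.3, -0.5]
grip_width: 0.035
grip_force: 0.0
```

```bash
cat >> h.py <<'E'
from scipy.spatial.transform import Rotation as Ro
TH=.026; O=np.array([.599,-.0184])
def D(x,y,z): # dryer xy -> world
    c,s=np.cos(TH),np.sin(TH); return np.array([O[0]+c*x-s*y,O[1]+s*x+c*y,z])
def go(*pts):
    from rig import status
    o=status.get_obs();R=Ro.from_quat(o["tool_rot"]);p=np.array(o["position"])
    print("t",round(o["time"],2),"p",np.round(p,4),"rotfix",np.round(np.degrees((R.inv()*Ro.from_matrix(np.array([[-np.cos(TH),-np.sin(TH),0],[-np.sin(TH),np.cos(TH),0],[0,0,-1]]))).as_rotvec()),2),"f",np.round(o["ft_force"],1),"w",round(o["grip_width"],4))
    for q in pts: print(np.round(R.inv().apply(np.array(q)-p),4))
E
python3 -c "
from h import *
go(D(-.1116,.1294,.15),D(-.1116,.1294,.091),D(-.1116,.043,.091))"
```

```text
t 1.1 p [0.4207 0.206  0.2224] rotfix [-0.   -0.03  0.01] f [ 0.5 -0.3 -0.5] w 0.035
[-0.0609 -0.0996  0.0724]
[-0.0609 -0.0996  0.1314]
[-0.0609 -0.186   0.1314]
```

Emit:
arm_command:
  delta_rot:
    - [0,0,0]
    - [0,0,0]
    - [0,0,0]
    - [0,0,0]
    - [0,0,0]
    - [0,0,0]
    - [0,0,0]
    - [0,0,0]
    - [0,0,0]
  delta_pos:
    - [-0.02,-0.033,0.02]
    - [-0.04,-0.066,0.04]
    - [-0.061,-0.0995,0.06]
    - [-0.061,-0.0995,0.075]
    - [-0.061,-0.0995,0.1]
    - [-0.061,-0.0995,0.12]
    - [-0.061,-0.0995,0.131]
    - [-0.061,-0.0995,0.131]
    - [-0.061,-0.0995,0.131]
  gripper: [0.2,0.2,0.2,0.2,0.2,0.2,0.2,0.2,0.2]

```text
time: 1.85
position: [0.4833, 0.1099, 0.0909]
tool_rot: [-0.013, 1.0, 0.0, -0.001]
ft_force: [0.7, 0.0, 1.4]
grip_width: 0.0348
grip_force: 0.0
```

Emit:
arm_command:
  delta_rot:
    - [0,0,0]
    - [0,0,0]
    - [0,0,0]
    - [0,0,0]
  delta_pos:
    - [0,0,0]
    - [0,0,0]
    - [0,0,0]
    - [0,0,0]
  gripper: [0.8,0.8,0.8,0.8]

```text
time: 2.18
position: [0.4843, 0.1101, 0.0924]
tool_rot: [-0.013, 1.0, -0.0, 0.001]
ft_force: [-0.2, -1.0, 0.3]
grip_width: 0.0157
grip_force: 0.0
```

```bash
python3 -c "
from h import *
go(D(-.1116,.043,.091))"
```

```text
t 2.18 p [0.4843 0.1101 0.0924] rotfix [-0.    0.1   0.03] f [-0.2 -1.   0.3] w 0.0157
[ 0.0004 -0.0884  0.0014]
```

Emit:
arm_command:
  delta_rot:
    - [0,0,0]
    - [0,0,0]
    - [0,0,0]
    - [0,0,0]
    - [0,0,0]
    - [0,0,0]
    - [0,0,0]
    - [0,0,0]
    - [0,0,0]
    - [0,0,0]
  delta_pos:
    - [0,0,0]
    - [0,0,0]
    - [0,-0.015,0]
    - [0,-0.03,0]
    - [0,-0.045,0]
    - [0,-0.06,0]
    - [0,-0.075,0]
    - [0,-0.083,0]
    - [0,-0.088,0]
    - [0,-0.09,0]
  gripper: [0.8,0.8,0.8,0.8,0.8,0.8,0.8,0.8,0.8,0.8]

```text
time: 3.02
position: [0.4865, 0.0217, 0.0923]
tool_rot: [-0.01, 1.0, 0.002, 0.001]
ft_force: [0.5, 16.2, 6.6]
grip_width: 0.0135
grip_force: 8.0
```

```bash
python3 - <<'E'
from h import *
go()
E
```

```text
t 3.02 p [0.4865 0.0217 0.0923] rotfix [ 0.28  0.09 -0.29] f [ 0.5 16.2  6.6] w 0.0135
```

Emit:
arm_command:
  delta_rot:
    - [0,0,0]
    - [0,0,0]
    - [0,0,0]
    - [0,0,0]
    - [0,0,0]
    - [0,0,0]
    - [0,0,0]
    - [0,0,0]
  delta_pos:
    - [0,0.001,0]
    - [0,0.001,0]
    - [0,0.001,0]
    - [0,0.001,-0.02]
    - [0,0.001,-0.05]
    - [0,0.001,-0.08]
    - [0,0.001,-0.09]
    - [0,0.001,-0.09]
  gripper: [0.31,0.31,0.31,0.31,0.31,0.31,0.31,0.31]
  grip_force: 20

```text
time: 3.68
position: [0.4881, 0.0205, 0.1842]
tool_rot: [-0.013, 1.0, -0.001, 0.003]
ft_force: [0.3, 0.2, -0.5]
grip_width: 0.0298
grip_force: 0.0
```

```bash
cat >> h.py <<'E'
K={'A':((465,197),.102),'B':((607,146),.102),'C':((617,272),.102)}
PX={k:((u+.5)/4-.5+190,(v+.5)/4-.5+185,z) for k,((u,v),z) in K.items()}
PX['D']=((198.5)/4-.5+385,105.5/4-.5+225,.076);PX['E']=(180.5/4-.5+385,258.5/4-.5+225,.076)
def find(names,name=None,rad=25):
    import cv2
    from rig import viewer
    c=viewer.camera("top")
    if name: cv2.imwrite("pics/"+name,c["pixels"])
    for n in names:
        u,v,z=PX[n];iu,iv=round(u),round(v);h=9
        T=C["pixels"][iv-h:iv+h+1,iu-h:iu+h+1]
        S=c["pixels"][iv-h-rad:iv+h+rad+1,iu-h-rad:iu+h+rad+1]
        m=cv2.matchTemplate(S,T,cv2.TM_CCOEFF_NORMED);_,s,_,l=cv2.minMaxLoc(m)
        du,dv=l[0]-rad,l[1]-rad
        print(n,"shift px",du,dv,"score",round(s,3),"world",np.round(w(u+du,v+dv,z,c),4))
E
python3 - <<'E'
from h import *
find("ABCDE","t1.png")
go((.621,-.0606,.15),(.621,-.0606,.077))
E
```

```text
A shift px 0 0 score 1.0 world [ 0.622  -0.0606  0.102 ]
B shift px 0 0 score 1.0 world [ 0.6509 -0.145   0.102 ]
C shift px 0 0 score 1.0 world [ 0.5757 -0.1487  0.102 ]
D shift px 0 0 score 1.0 world [ 0.5789 -0.3676  0.076 ]
E shift px 0 0 score 0.861 world [ 0.4875 -0.3515  0.076 ]
t 3.73 p [0.4869 0.0207 0.1826] rotfix [-0.05  0.17  0.01] f [ 0.1 -0.  -0.5] w 0.0297
[-0.1318 -0.0848  0.0331]
[-0.1316 -0.0847  0.1061]
```

Emit:
arm_command:
  delta_rot:
    - [0,0,0]
    - [0,0,0]
    - [0,0,0]
    - [0,0,0]
    - [0,0,0]
    - [0,0,0]
    - [0,0,0]
    - [0,0,0]
    - [0,0,0]
    - [0,0,0]
    - [0,0,0]
  delta_pos:
    - [-0.033,-0.021,0]
    - [-0.066,-0.042,0.005]
    - [-0.1,-0.064,0.01]
    - [-0.1317,-0.0847,0.02]
    - [-0.1317,-0.0847,0.04]
    - [-0.1317,-0.0847,0.06]
    - [-0.1317,-0.0847,0.08]
    - [-0.1317,-0.0847,0.095]
    - [-0.1317,-0.0847,0.105]
    - [-0.1317,-0.0847,0.105]
    - [-0.1317,-0.0847,0.105]
  gripper: [0.31,0.31,0.31,0.31,0.31,0.31,0.31,0.31,0.31,0.31,0.31]

```text
time: 4.65
position: [0.6191, -0.0601, 0.075]
tool_rot: [-0.013, 1.0, 0.0, -0.001]
ft_force: [-0.2, 0.0, -0.3]
grip_width: 0.0301
grip_force: 0.0
```

Emit:
arm_command:
  delta_rot:
    - [0,0,0]
    - [0,0,0]
    - [0,0,0]
    - [0,0,0]
    - [0,0,0]
  delta_pos:
    - [0,0,0]
    - [0,0,0]
    - [0,0,0]
    - [0,0,0]
    - [0,0,0]
  gripper: [0.8,0.8,0.8,0.8,0.8]

```text
time: 5.07
position: [0.6201, -0.0602, 0.0767]
tool_rot: [-0.013, 1.0, -0.0, 0.0]
ft_force: [0.8, -1.0, -1.1]
grip_width: 0.0177
grip_force: 20.0
```

```bash
python3 - <<'E'
from h import *
c,s=np.cos(.0455),np.sin(.0455)
T=[np.array([.4752+c*d,.3462+s*d,0]) for d in(-.075,0,.075)]
for t in T: print(np.round(t,4))
go((.621,-.0606,.25),T[0]+[0,0,.25])
E
```

```text
[0.4003 0.3428 0.    ]
[0.4752 0.3462 0.    ]
[0.5501 0.3496 0.    ]
t 5.07 p [ 0.6201 -0.0602  0.0767] rotfix [-0.    0.02  0.01] f [ 0.8 -1.  -1.1] w 0.0177
[-0.001  -0.0005 -0.1733]
[ 0.2091  0.4086 -0.1734]
```

View pics/t1.png

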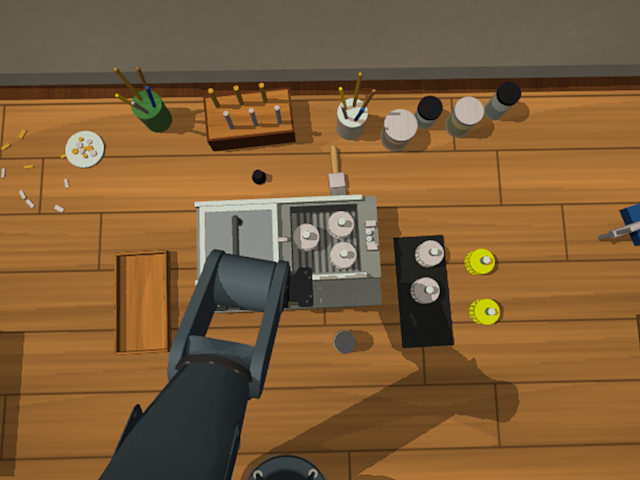

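The arm hides the fader, but the 16 N reaction after the expected travel means it reached its stop. The baskets haven't moved. I'm carrying the first dry basket to the tray.

Emit:
arm_command:
  delta_rot:
    - [0,0,0]
    - [0,0,0]
    - [0,0,0]
    - [0,0,0]
    - [0,0,0]
    - [0,0,0]
    - [0,0,0]
    - [0,0,0]
    - [0,0,0]
    - [0,0,0]
    - [0,0,0]
    - [0,0,0]
  delta_pos:
    - [0,0,-0.02]
    - [0,0,-0.05]
    - [0,0,-0.085]
    - [0,0,-0.12]
    - [0,0,-0.155]
    - [0.005,0.01,-0.175]
    - [0.02,0.04,-0.175]
    - [0.037,0.073,-0.175]
    - [0.054,0.106,-0.175]
    - [0.071,0.139,-0.175]
    - [0.088,0.172,-0.175]
    - [0.105,0.205,-0.175]
  gripper: [0.8,0.8,0.8,0.8,0.8,0.8,0.8,0.8,0.8,0.8,0.8,0.8]

```text
time: 6.07
position: [0.508, 0.1432, 0.2514]
tool_rot: [-0.013, 1.0, 0.0, -0.0]
ft_force: [0.0, 0.3, -2.9]
grip_width: 0.0175
grip_force: 20.0
```

Emit:
arm_command:
  delta_rot:
    - [0,0,0]
    - [0,0,0]
    - [0,0,0]
    - [0,0,0]
    - [0,0,0]
    - [0,0,0]
    - [0,0,0]
    - [0,0,0]
    - [0,0,0]
    - [0,0,0]
    - [0,0,0]
    - [0,0,0]
  delta_pos:
    - [0.017,0.033,0]
    - [0.034,0.066,0]
    - [0.051,0.099,0]
    - [0.068,0.132,0]
    - [0.085,0.165,0]
    - [0.098,0.192,0.02]
    - [0.104,0.203,0.05]
    - [0.104,0.203,0.085]
    - [0.104,0.203,0.12]
    - [0.104,0.203,0.145]
    - [0.104,0.203,0.16]
    - [0.104,0.203,0.16]
  gripper: [0.8,0.8,0.8,0.8,0.8,0.8,0.8,0.8,0.8,0.8,0.8,0.8]

```text
time: 7.07
position: [0.3977, 0.3407, 0.0882]
tool_rot: [-0.013, 1.0, -0.002, -0.004]
ft_force: [0.5, -0.5, -2.1]
grip_width: 0.0176
grip_force: 20.0
```

```bash
python3 - <<'E'
from h import *
go((.4003,.3428,.056),(.4003,.3428,.054))
E
```

```text
t 7.07 p [0.3977 0.3407 0.0882] rotfix [-0.22 -0.42  0.02] f [ 0.5 -0.5 -2.1] w 0.0176
[-0.0029  0.0021  0.0321]
[-0.0029  0.0021  0.0341]
```

Emit:
arm_command:
  delta_rot:
    - [0,0,0]
    - [0,0,0]
    - [0,0,0]
    - [0,0,0]
    - [0,0,0]
    - [0,0,0]
    - [0,0,0]
    - [0,0,0]
    - [0,0,0]
    - [0,0,0]
    - [0,0,0]
    - [0,0,0]
  delta_pos:
    - [-0.003,0.002,0.015]
    - [-0.003,0.002,0.026]
    - [-0.003,0.002,0.032]
    - [-0.003,0.002,0.034]
    - [-0.003,0.002,0.034]
    - [-0.003,0.002,0.034]
    - [-0.003,0.002,0.034]
    - [-0.003,0.002,0.034]
    - [-0.003,0.002,0.01]
    - [-0.003,0.002,-0.03]
    - [-0.003,0.002,-0.07]
    - [-0.003,0.002,-0.1]
  gripper: [0.8,0.8,0.8,0.8,0.8,0.31,0.31,0.31,0.31,0.31,0.31,0.31]

```text
time: 8.07
position: [0.4041, 0.3447, 0.1949]
tool_rot: [-0.013, 1.0, 0.001, 0.002]
ft_force: [0.3, 0.4, -0.1]
grip_width: 0.03
grip_force: 0.0
```

```bash
python3 - <<'E'
from h import *
find("BCDE","t2.png")
go((.6505,-.145,.25),(.6505,-.145,.15),(.6505,-.145,.078))
import cv2
im=cv2.imread("pics/t2.png");cv2.imwrite("pics/c3.png",cv2.resize(im[185:360,100:390],None,fx=2.7,fy=2.7,interpolation=cv2.INTER_CUBIC))
E
```

```text
B shift px 0 0 score 1.0 world [ 0.6509 -0.145   0.102 ]
C shift px 0 0 score 1.0 world [ 0.5757 -0.1487  0.102 ]
D shift px 0 0 score 1.0 world [ 0.5789 -0.3676  0.076 ]
E shift px 0 0 score 1.0 world [ 0.4875 -0.3515  0.076 ]
t 8.12 p [0.4071 0.3466 0.2002] rotfix [0.38 0.74 0.04] f [2.  1.1 3. ] w 0.03
[-0.2308 -0.4975 -0.0501]
[-0.2295 -0.4982  0.0499]
[-0.2286 -0.4987  0.1219]
```

View pics/c3.png

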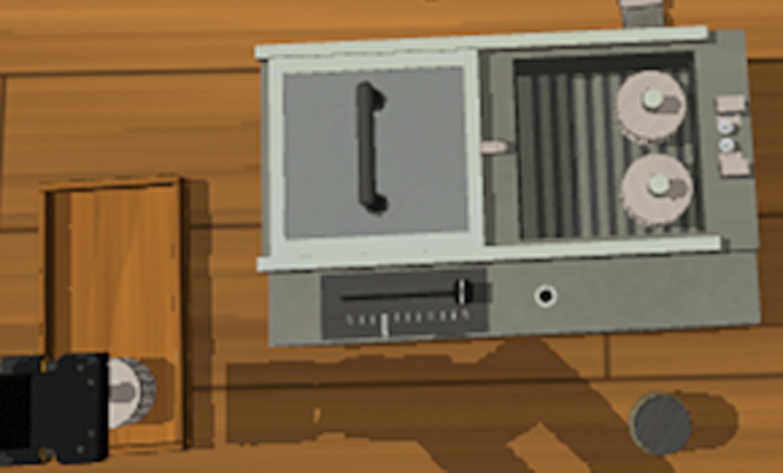

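Basket A stands in the tray. The fader cap is at the right end of its slot (463,292), so it's off. Next is basket B.

Emit:
arm_command:
  delta_rot:
    - [0,0,0]
    - [0,0,0]
    - [0,0,0]
    - [0,0,0]
    - [0,0,0]
    - [0,0,0]
    - [0,0,0]
    - [0,0,0]
    - [0,0,0]
    - [0,0,0]
    - [0,0,0]
    - [0,0,0]
  delta_pos:
    - [-0.01,-0.021,-0.01]
    - [-0.028,-0.058,-0.01]
    - [-0.046,-0.096,-0.01]
    - [-0.064,-0.133,-0.01]
    - [-0.082,-0.171,-0.01]
    - [-0.1,-0.208,-0.01]
    - [-0.118,-0.245,-0.01]
    - [-0.136,-0.283,-0.01]
    - [-0.154,-0.32,-0.01]
    - [-0.172,-0.358,-0.01]
    - [-0.19,-0.395,-0.01]
    - [-0.207,-0.432,-0.01]
  gripper: [0.31,0.31,0.31,0.31,0.31,0.31,0.31,0.31,0.31,0.31,0.31,0.31]

```text
time: 9.12
position: [0.6223, -0.0844, 0.202]
tool_rot: [-0.013, 1.0, -0.0, 0.001]
ft_force: [1.5, 1.4, -1.0]
grip_width: 0.0297
grip_force: 0.0
```

Emit:
arm_command:
  delta_rot:
    - [0,0,0]
    - [0,0,0]
    - [0,0,0]
    - [0,0,0]
    - [0,0,0]
  delta_pos:
    - [-0.015,-0.031,0.01]
    - [-0.03,-0.062,0.03]
    - [-0.03,-0.062,0.05]
    - [-0.03,-0.062,0.05]
    - [-0.03,-0.062,0.05]
  gripper: [0.31,0.31,0.31,0.31,0.31]

```text
time: 9.53
position: [0.6517, -0.143, 0.1503]
tool_rot: [-0.013, 1.0, 0.001, -0.002]
ft_force: [0.5, 0.1, 0.1]
grip_width: 0.0303
grip_force: 0.0
```

```bash
python3 - <<'E'
from h import *
go((.6505,-.145,.078))
E
```

```text
t 9.53 p [ 0.6517 -0.143   0.1503] rotfix [ 0.12 -0.22 -0.03] f [0.5 0.1 0.1] w 0.0303
[ 0.001  -0.0021  0.0723]
```

Emit:
arm_command:
  delta_rot:
    - [0,0,0]
    - [0,0,0]
    - [0,0,0]
    - [0,0,0]
    - [0,0,0]
    - [0,0,0]
    - [0,0,0]
    - [0,0,0]
    - [0,0,0]
    - [0,0,0]
    - [0,0,0]
  delta_pos:
    - [0.001,-0.002,0.02]
    - [0.001,-0.002,0.045]
    - [0.001,-0.002,0.062]
    - [0.001,-0.002,0.071]
    - [0.001,-0.002,0.072]
    - [0.001,-0.002,0.072]
    - [0.001,-0.002,0.072]
    - [0.001,-0.002,0.072]
    - [0.001,-0.002,0.072]
    - [0.001,-0.002,0.072]
    - [0.001,-0.002,0.072]
  gripper: [0.31,0.31,0.31,0.31,0.31,0.31,0.8,0.8,0.8,0.8,0.8]

```text
time: 10.45
position: [0.6532, -0.1454, 0.0809]
tool_rot: [-0.013, 1.0, -0.0, 0.001]
ft_force: [-0.6, 2.4, 5.1]
grip_width: 0.0175
grip_force: 20.0
```

```bash
python3 - <<'E'
from h import *
go((.4752,.3462,.25))
E
```

```text
t 10.45 p [ 0.6532 -0.1454  0.0809] rotfix [-0.02  0.13 -0.  ] f [-0.6  2.4  5.1] w 0.0175
[ 0.1647  0.496  -0.1696]
```

Emit:
arm_command:
  delta_rot:
    - [0,0,0]
    - [0,0,0]
    - [0,0,0]
    - [0,0,0]
    - [0,0,0]
    - [0,0,0]
    - [0,0,0]
    - [0,0,0]
    - [0,0,0]
    - [0,0,0]
    - [0,0,0]
    - [0,0,0]
  delta_pos:
    - [0,0,-0.02]
    - [0,0,-0.05]
    - [0,0,-0.085]
    - [0,0,-0.12]
    - [0,0,-0.155]
    - [0.003,0.01,-0.17]
    - [0.013,0.04,-0.17]
    - [0.025,0.075,-0.17]
    - [0.037,0.11,-0.17]
    - [0.048,0.145,-0.17]
    - [0.06,0.18,-0.17]
    - [0.072,0.215,-0.17]
  gripper: [0.8,0.8,0.8,0.8,0.8,0.8,0.8,0.8,0.8,0.8,0.8,0.8]

```text
time: 11.45
position: [0.5723, 0.0696, 0.2481]
tool_rot: [-0.013, 1.0, 0.0, -0.002]
ft_force: [0.2, 0.7, -2.2]
grip_width: 0.0172
grip_force: 20.0
```

Emit:
arm_command:
  delta_rot:
    - [0,0,0]
    - [0,0,0]
    - [0,0,0]
    - [0,0,0]
    - [0,0,0]
    - [0,0,0]
    - [0,0,0]
    - [0,0,0]
    - [0,0,0]
    - [0,0,0]
    - [0,0,0]
    - [0,0,0]
  delta_pos:
    - [0.012,0.036,0]
    - [0.024,0.072,0]
    - [0.036,0.108,0]
    - [0.048,0.144,0]
    - [0.06,0.18,0]
    - [0.072,0.216,0]
    - [0.082,0.247,0.01]
    - [0.09,0.27,0.03]
    - [0.093,0.281,0.06]
    - [0.093,0.281,0.1]
    - [0.093,0.281,0.14]
    - [0.093,0.281,0.15]
  gripper: [0.8,0.8,0.8,0.8,0.8,0.8,0.8,0.8,0.8,0.8,0.8,0.8]

```text
time: 12.45
position: [0.469, 0.3444, 0.0931]
tool_rot: [-0.014, 1.0, -0.003, -0.006]
ft_force: [-0.1, -1.3, -0.5]
grip_width: 0.0171
grip_force: 20.0
```

Emit:
arm_command:
  delta_rot:
    - [0,0,0]
    - [0,0,0]
  delta_pos:
    - [0,0,0]
    - [0,0,0]
  gripper: [0.8,0.8]

```text
time: 12.62
position: [0.474, 0.346, 0.0995]
tool_rot: [-0.013, 1.0, -0.0, -0.001]
ft_force: [0.3, 0.2, -0.1]
grip_width: 0.0173
grip_force: 20.0
```

```bash
python3 - <<'E'
from h import *
go((.4752,.3462,.056))
E
```

```text
t 12.62 p [0.474  0.346  0.0995] rotfix [-0.03 -0.08 -0.  ] f [ 0.3  0.2 -0.1] w 0.0173
[-0.0012  0.0002  0.0435]
```

Emit:
arm_command:
  delta_rot:
    - [0,0,0]
    - [0,0,0]
    - [0,0,0]
    - [0,0,0]
    - [0,0,0]
    - [0,0,0]
    - [0,0,0]
    - [0,0,0]
    - [0,0,0]
    - [0,0,0]
    - [0,0,0]
    - [0,0,0]
  delta_pos:
    - [-0.001,0,0.02]
    - [-0.001,0,0.034]
    - [-0.001,0,0.041]
    - [-0.001,0,0.044]
    - [-0.001,0,0.044]
    - [-0.001,0,0.044]
    - [-0.001,0,0.044]
    - [-0.001,0,0.044]
    - [-0.001,0,0.02]
    - [-0.001,0,-0.02]
    - [-0.001,0,-0.06]
    - [-0.001,0,-0.1]
  gripper: [0.8,0.8,0.8,0.8,0.8,0.31,0.31,0.31,0.31,0.31,0.31,0.31]

```text
time: 13.62
position: [0.4751, 0.3459, 0.2012]
tool_rot: [-0.013, 1.0, -0.0, -0.0]
ft_force: [0.5, 0.2, -0.1]
grip_width: 0.0297
grip_force: 0.0
```

```bash
python3 - <<'E'
from h import *
find("CDE","t3.png")
go((.5755,-.1487,.2))
E
```

```text
C shift px 0 0 score 1.0 world [ 0.5757 -0.1487  0.102 ]
D shift px 0 0 score 1.0 world [ 0.5789 -0.3676  0.076 ]
E shift px 0 0 score 1.0 world [ 0.4875 -0.3515  0.076 ]
t 13.67 p [0.4799 0.3484 0.2101] rotfix [0.37 0.84 0.03] f [1.  1.1 3.4] w 0.0299
[-0.0823 -0.4996  0.0081]
```

Emit:
arm_command:
  delta_rot:
    - [0,0,0]
    - [0,0,0]
    - [0,0,0]
    - [0,0,0]
    - [0,0,0]
    - [0,0,0]
    - [0,0,0]
    - [0,0,0]
    - [0,0,0]
    - [0,0,0]
    - [0,0,0]
    - [0,0,0]
  delta_pos:
    - [-0.003,-0.02,0]
    - [-0.01,-0.056,0]
    - [-0.017,-0.094,0]
    - [-0.023,-0.132,0]
    - [-0.03,-0.17,0]
    - [-0.037,-0.208,0]
    - [-0.043,-0.246,0]
    - [-0.05,-0.284,0]
    - [-0.057,-0.322,0]
    - [-0.063,-0.36,0]
    - [-0.07,-0.398,0]
    - [-0.077,-0.436,0]
  gripper: [0.31,0.31,0.31,0.31,0.31,0.31,0.31,0.31,0.31,0.31,0.31,0.31]

```text
time: 14.67
position: [0.5639, -0.0898, 0.1999]
tool_rot: [-0.013, 1.0, -0.0, 0.0]
ft_force: [-0.1, 0.4, -0.8]
grip_width: 0.0303
grip_force: 0.0
```

Emit:
arm_command:
  delta_rot:
    - [0,0,0]
    - [0,0,0]
    - [0,0,0]
    - [0,0,0]
    - [0,0,0]
  delta_pos:
    - [-0.006,-0.031,0.01]
    - [-0.011,-0.061,0.03]
    - [-0.011,-0.061,0.05]
    - [-0.011,-0.061,0.05]
    - [-0.011,-0.061,0.05]
  gripper: [0.31,0.31,0.31,0.31,0.31]

```text
time: 15.08
position: [0.5752, -0.1481, 0.1486]
tool_rot: [-0.013, 1.0, 0.001, -0.002]
ft_force: [-0.2, 0.4, 0.0]
grip_width: 0.03
grip_force: 0.0
```

```bash
python3 - <<'E'
from h import *
go((.5755,-.1487,.077))
E
```

```text
t 15.08 p [ 0.5752 -0.1481  0.1486] rotfix [ 0.11 -0.17 -0.04] f [-0.2  0.4  0. ] w 0.03
[-0.0005 -0.0007  0.0716]
```

Emit:
arm_command:
  delta_rot:
    - [0,0,0]
    - [0,0,0]
    - [0,0,0]
    - [0,0,0]
    - [0,0,0]
    - [0,0,0]
    - [0,0,0]
    - [0,0,0]
    - [0,0,0]
    - [0,0,0]
    - [0,0,0]
  delta_pos:
    - [0,-0.001,0.02]
    - [0,-0.001,0.045]
    - [0,-0.001,0.062]
    - [0,-0.001,0.07]
    - [0,-0.001,0.072]
    - [0,-0.001,0.072]
    - [0,-0.001,0.072]
    - [0,-0.001,0.072]
    - [0,-0.001,0.072]
    - [0,-0.001,0.072]
    - [0,-0.001,0.072]
  gripper: [0.31,0.31,0.31,0.31,0.31,0.31,0.8,0.8,0.8,0.8,0.8]

```text
time: 16.0
position: [0.577, -0.1493, 0.0786]
tool_rot: [-0.013, 1.0, -0.0, 0.001]
ft_force: [0.8, 3.0, 5.2]
grip_width: 0.0173
grip_force: 20.0
```

Emit:
arm_command:
  delta_rot:
    - [0,0,0]
    - [0,0,0]
    - [0,0,0]
    - [0,0,0]
    - [0,0,0]
    - [0,0,0]
    - [0,0,0]
    - [0,0,0]
    - [0,0,0]
    - [0,0,0]
    - [0,0,0]
    - [0,0,0]
  delta_pos:
    - [0,0,-0.02]
    - [0,0,-0.05]
    - [0,0,-0.085]
    - [0,0,-0.12]
    - [0,0,-0.155]
    - [0,0.01,-0.17]
    - [0.001,0.04,-0.17]
    - [0.002,0.075,-0.17]
    - [0.003,0.11,-0.17]
    - [0.004,0.145,-0.17]
    - [0.005,0.18,-0.17]
    - [0.006,0.215,-0.17]
  gripper: [0.8,0.8,0.8,0.8,0.8,0.8,0.8,0.8,0.8,0.8,0.8,0.8]

```text
time: 17.0
position: [0.5638, 0.0666, 0.247]
tool_rot: [-0.013, 1.0, -0.0, -0.001]
ft_force: [1.0, -0.1, -2.3]
grip_width: 0.0175
grip_force: 20.0
```

Emit:
arm_command:
  delta_rot:
    - [0,0,0]
    - [0,0,0]
    - [0,0,0]
    - [0,0,0]
    - [0,0,0]
    - [0,0,0]
    - [0,0,0]
    - [0,0,0]
    - [0,0,0]
    - [0,0,0]
    - [0,0,0]
    - [0,0,0]
  delta_pos:
    - [0.001,0.036,0]
    - [0.002,0.072,0]
    - [0.003,0.108,0]
    - [0.004,0.144,0]
    - [0.005,0.18,0]
    - [0.006,0.216,0]
    - [0.006,0.25,0]
    - [0.006,0.275,0.01]
    - [0.006,0.284,0.04]
    - [0.006,0.284,0.08]
    - [0.006,0.284,0.12]
    - [0.006,0.284,0.14]
  gripper: [0.8,0.8,0.8,0.8,0.8,0.8,0.8,0.8,0.8,0.8,0.8,0.8]

```text
time: 18.0
position: [0.5476, 0.3478, 0.102]
tool_rot: [-0.014, 1.0, -0.002, -0.004]
ft_force: [-1.0, -0.6, -3.2]
grip_width: 0.0174
grip_force: 20.0
```

Emit:
arm_command:
  delta_rot:
    - [0,0,0]
    - [0,0,0]
    - [0,0,0]
  delta_pos:
    - [0,0,0]
    - [0,0,0]
    - [0,0,0]
  gripper: [0.8,0.8,0.8]

```text
time: 18.25
position: [0.5527, 0.3494, 0.1089]
tool_rot: [-0.013, 1.0, 0.0, 0.001]
ft_force: [1.4, -0.1, -2.5]
grip_width: 0.0172
grip_force: 20.0
```

```bash
python3 - <<'E'
from h import *
go((.5501,.3496,.056))
E
```

```text
t 18.25 p [0.5527 0.3494 0.1089] rotfix [0.05 0.16 0.  ] f [ 1.4 -0.1 -2.5] w 0.0172
[0.0027 0.0002 0.0529]
```

Emit:
arm_command:
  delta_rot:
    - [0,0,0]
    - [0,0,0]
    - [0,0,0]
    - [0,0,0]
    - [0,0,0]
    - [0,0,0]
    - [0,0,0]
    - [0,0,0]
    - [0,0,0]
    - [0,0,0]
    - [0,0,0]
    - [0,0,0]
  delta_pos:
    - [0.002,0,0.025]
    - [0.002,0,0.042]
    - [0.002,0,0.05]
    - [0.002,0,0.053]
    - [0.002,0,0.053]
    - [0.002,0,0.053]
    - [0.002,0,0.053]
    - [0.002,0,0.053]
    - [0.002,0,0.03]
    - [0.002,0,-0.01]
    - [0.002,0,-0.05]
    - [0.002,0,-0.09]
  gripper: [0.8,0.8,0.8,0.8,0.8,0.31,0.31,0.31,0.31,0.31,0.31,0.31]

```text
time: 19.25
position: [0.5493, 0.3489, 0.1995]
tool_rot: [-0.013, 1.0, -0.0, 0.0]
ft_force: [0.1, 0.4, 0.0]
grip_width: 0.0299
grip_force: 0.0
```

```bash
python3 - <<'E'
from h import *
find("DE","t4.png")
go((.4875,-.351,.2))
E
```

```text
D shift px 0 0 score 1.0 world [ 0.5789 -0.3676  0.076 ]
E shift px 0 0 score 1.0 world [ 0.4875 -0.3515  0.076 ]
t 19.3 p [0.5542 0.3513 0.2094] rotfix [0.35 0.93 0.03] f [1.6 0.6 5.2] w 0.0302
[ 0.0854 -0.7003  0.0037]
```

Emit:
arm_command:
  delta_rot:
    - [0,0,0]
    - [0,0,0]
    - [0,0,0]
    - [0,0,0]
    - [0,0,0]
    - [0,0,0]
    - [0,0,0]
    - [0,0,0]
    - [0,0,0]
    - [0,0,0]
    - [0,0,0]
    - [0,0,0]
  delta_pos:
    - [0.003,-0.025,0]
    - [0.007,-0.06,0]
    - [0.012,-0.1,0]
    - [0.016,-0.14,0]
    - [0.021,-0.18,0]
    - [0.025,-0.22,0]
    - [0.03,-0.26,0]
    - [0.035,-0.3,0]
    - [0.039,-0.34,0]
    - [0.044,-0.38,0]
    - [0.048,-0.42,0]
    - [0.053,-0.46,0]
  gripper: [0.31,0.31,0.31,0.31,0.31,0.31,0.31,0.31,0.31,0.31,0.31,0.31]

```text
time: 20.3
position: [0.5084, -0.1144, 0.1983]
tool_rot: [-0.013, 1.0, -0.0, 0.001]
ft_force: [1.1, 0.4, 1.1]
grip_width: 0.0303
grip_force: 0.0
```

Emit:
arm_command:
  delta_rot:
    - [0,0,0]
    - [0,0,0]
    - [0,0,0]
    - [0,0,0]
    - [0,0,0]
    - [0,0,0]
    - [0,0,0]
    - [0,0,0]
    - [0,0,0]
    - [0,0,0]
    - [0,0,0]
  delta_pos:
    - [0.004,-0.04,0]
    - [0.009,-0.08,0]
    - [0.014,-0.12,0]
    - [0.018,-0.16,0]
    - [0.023,-0.2,0]
    - [0.027,-0.23,0.01]
    - [0.028,-0.239,0.03]
    - [0.028,-0.239,0.06]
    - [0.028,-0.239,0.08]
    - [0.028,-0.239,0.08]
    - [0.028,-0.239,0.08]
  gripper: [0.31,0.31,0.31,0.31,0.31,0.31,0.31,0.31,0.31,0.31,0.31]

```text
time: 21.22
position: [0.4862, -0.3516, 0.1171]
tool_rot: [-0.013, 1.0, 0.001, -0.001]
ft_force: [0.5, 0.7, 0.2]
grip_width: 0.03
grip_force: 0.0
```

```bash
python3 - <<'E'
from h import *
go((.4873,-.351,.051))
print(D(.007,-.052,0),D(.007,-.124,0))
import cv2
im=cv2.imread("pics/t4.png");cv2.imwrite("pics/c4.png",cv2.resize(im[185:360,100:390],None,fx=2.7,fy=2.7,interpolation=cv2.INTER_CUBIC))
E
```

```text
t 21.22 p [ 0.4862 -0.3516  0.1171] rotfix [ 0.07 -0.07 -0.  ] f [0.5 0.7 0.2] w 0.03
[-0.0012  0.0005  0.0661]
[ 0.60734948 -0.07020045  0.        ] [ 0.60922127 -0.14217611  0.        ]
```

View pics/c4.png

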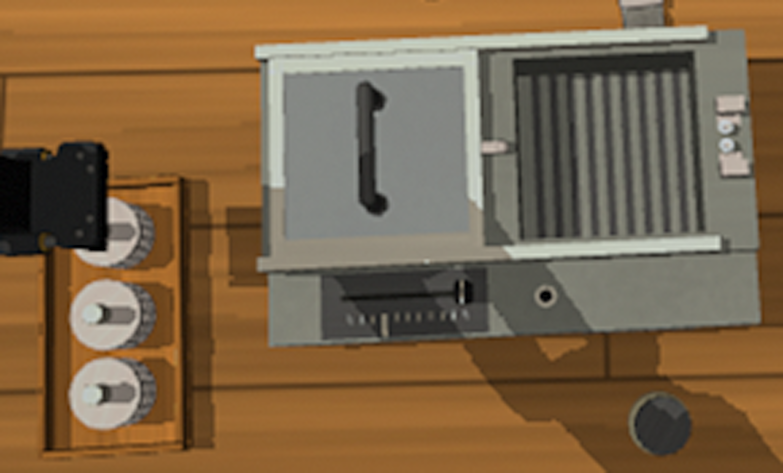

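All three dry baskets stand in the tray. Next I'm picking up the first waiting basket.

Emit:
arm_command:
  delta_rot:
    - [0,0,0]
    - [0,0,0]
    - [0,0,0]
    - [0,0,0]
    - [0,0,0]
    - [0,0,0]
    - [0,0,0]
    - [0,0,0]
    - [0,0,0]
    - [0,0,0]
  delta_pos:
    - [-0.001,0.001,0.025]
    - [-0.001,0.001,0.045]
    - [-0.001,0.001,0.059]
    - [-0.001,0.001,0.065]
    - [-0.001,0.001,0.066]
    - [-0.001,0.001,0.066]
    - [-0.001,0.001,0.066]
    - [-0.001,0.001,0.066]
    - [-0.001,0.001,0.066]
    - [-0.001,0.001,0.066]
  gripper: [0.31,0.31,0.31,0.31,0.31,0.8,0.8,0.8,0.8,0.8]

```text
time: 22.05
position: [0.4884, -0.3513, 0.0529]
tool_rot: [-0.013, 1.0, -0.001, 0.001]
ft_force: [0.3, 1.1, 6.1]
grip_width: 0.0173
grip_force: 20.0
```

Emit:
arm_command:
  delta_rot:
    - [0,0,0]
    - [0,0,0]
    - [0,0,0]
    - [0,0,0]
    - [0,0,0]
    - [0,0,0]
    - [0,0,0]
    - [0,0,0]
    - [0,0,0]
    - [0,0,0]
    - [0,0,0]
    - [0,0,0]
  delta_pos:
    - [0,0,-0.02]
    - [0,0,-0.05]
    - [0,0,-0.085]
    - [0,0,-0.12]
    - [0,0,-0.15]
    - [-0.004,0.01,-0.155]
    - [-0.018,0.04,-0.155]
    - [-0.034,0.074,-0.155]
    - [-0.05,0.108,-0.155]
    - [-0.065,0.142,-0.155]
    - [-0.081,0.176,-0.155]
    - [-0.096,0.21,-0.155]
  gripper: [0.8,0.8,0.8,0.8,0.8,0.8,0.8,0.8,0.8,0.8,0.8,0.8]

```text
time: 23.05
position: [0.5776, -0.1358, 0.2051]
tool_rot: [-0.013, 1.0, 0.001, -0.001]
ft_force: [0.6, -0.4, -2.5]
grip_width: 0.017
grip_force: 20.0
```

Emit:
arm_command:
  delta_rot:
    - [0,0,0]
    - [0,0,0]
    - [0,0,0]
    - [0,0,0]
    - [0,0,0]
    - [0,0,0]
  delta_pos:
    - [-0.015,0.034,0]
    - [-0.027,0.06,0]
    - [-0.031,0.068,0]
    - [-0.031,0.068,0]
    - [-0.031,0.068,0]
    - [-0.031,0.068,0]
  gripper: [0.8,0.8,0.8,0.8,0.8,0.8]

```text
time: 23.55
position: [0.6064, -0.0706, 0.2059]
tool_rot: [-0.013, 1.0, -0.0, -0.001]
ft_force: [-0.2, -0.7, -1.4]
grip_width: 0.0176
grip_force: 20.0
```

```bash
python3 - <<'E'
from h import *
go((.6073,-.0702,.078))
E
```

```text
t 23.55 p [ 0.6064 -0.0706  0.2059] rotfix [-0.02 -0.1  -0.04] f [-0.2 -0.7 -1.4] w 0.0176
[-0.0011  0.0005  0.1279]
```

Emit:
arm_command:
  delta_rot:
    - [0,0,0]
    - [0,0,0]
    - [0,0,0]
    - [0,0,0]
    - [0,0,0]
    - [0,0,0]
    - [0,0,0]
    - [0,0,0]
    - [0,0,0]
    - [0,0,0]
    - [0,0,0]
    - [0,0,0]
  delta_pos:
    - [-0.001,0,0.025]
    - [-0.001,0,0.055]
    - [-0.001,0,0.085]
    - [-0.001,0,0.107]
    - [-0.001,0,0.12]
    - [-0.001,0,0.126]
    - [-0.001,0,0.1275]
    - [-0.001,0,0.1275]
    - [-0.001,0,0.1275]
    - [-0.001,0,0.1275]
    - [-0.001,0,0.1275]
    - [-0.001,0,0.1275]
  gripper: [0.8,0.8,0.8,0.8,0.8,0.8,0.8,0.8,0.8,0.31,0.31,0.31]

```text
time: 24.55
position: [0.6089, -0.07, 0.0797]
tool_rot: [-0.013, 1.0, -0.0, 0.001]
ft_force: [0.9, -0.6, -0.5]
grip_width: 0.0271
grip_force: 0.0
```

Emit:
arm_command:
  delta_rot:
    - [0,0,0]
    - [0,0,0]
    - [0,0,0]
    - [0,0,0]
    - [0,0,0]
    - [0,0,0]
    - [0,0,0]
  delta_pos:
    - [0,0,-0.02]
    - [0,0,-0.05]
    - [0,0,-0.085]
    - [0,0,-0.11]
    - [0,0,-0.12]
    - [0,0,-0.12]
    - [0,0,-0.12]
  gripper: [0.31,0.31,0.31,0.31,0.31,0.31,0.31]

```text
time: 25.13
position: [0.6079, -0.0694, 0.1988]
tool_rot: [-0.013, 1.0, -0.0, -0.0]
ft_force: [0.3, 0.2, -0.6]
grip_width: 0.0301
grip_force: 0.0
```

```bash
python3 - <<'E'
from h import *
find("D","t5.png")
go((.5789,-.367,.2),(.5789,-.367,.051))
E
```

```text
D shift px 0 0 score 0.927 world [ 0.5789 -0.3676  0.076 ]
t 25.18 p [ 0.6072 -0.0692  0.1976] rotfix [ 0.05 -0.15  0.01] f [0.3 1.  0.2] w 0.0298
[ 0.0361 -0.2969 -0.0026]
[ 0.0357 -0.2971  0.1464]
```

Emit:
arm_command:
  delta_rot:
    - [0,0,0]
    - [0,0,0]
    - [0,0,0]
    - [0,0,0]
    - [0,0,0]
    - [0,0,0]
    - [0,0,0]
    - [0,0,0]
    - [0,0,0]
    - [0,0,0]
    - [0,0,0]
    - [0,0,0]
  delta_pos:
    - [0.003,-0.02,0]
    - [0.007,-0.055,0]
    - [0.011,-0.09,0]
    - [0.016,-0.125,0]
    - [0.02,-0.16,0]
    - [0.024,-0.195,0]
    - [0.028,-0.23,0]
    - [0.032,-0.265,0]
    - [0.035,-0.29,0.02]
    - [0.036,-0.297,0.06]
    - [0.036,-0.297,0.08]
    - [0.036,-0.297,0.08]
  gripper: [0.31,0.31,0.31,0.31,0.31,0.31,0.31,0.31,0.31,0.31,0.31,0.31]

```text
time: 26.18
position: [0.5749, -0.3646, 0.1102]
tool_rot: [-0.012, 1.0, 0.006, -0.006]
ft_force: [-0.4, 1.2, -0.8]
grip_width: 0.03
grip_force: 0.0
```

Emit:
arm_command:
  delta_rot:
    - [0,0,0]
    - [0,0,0]
    - [0,0,0]
  delta_pos:
    - [0,0,0]
    - [0,0,0]
    - [0,0,0]
  gripper: [0.31,0.31,0.31]

```text
time: 26.43
position: [0.5812, -0.3675, 0.1206]
tool_rot: [-0.014, 1.0, -0.001, 0.001]
ft_force: [0.6, -0.1, 0.2]
grip_width: 0.0299
grip_force: 0.0
```

```bash
python3 - <<'E'
from h import *
go((.5788,-.367,.051))
E
```

```text
t 26.43 p [ 0.5812 -0.3675  0.1206] rotfix [-0.11  0.12  0.06] f [ 0.6 -0.1  0.2] w 0.0299
[0.0026 0.0007 0.0696]
```

Emit:
arm_command:
  delta_rot:
    - [0,0,0]
    - [0,0,0]
    - [0,0,0]
    - [0,0,0]
    - [0,0,0]
    - [0,0,0]
    - [0,0,0]
    - [0,0,0]
    - [0,0,0]
    - [0,0,0]
    - [0,0,0]
  delta_pos:
    - [0.001,0.001,0.025]
    - [0.001,0.001,0.045]
    - [0.001,0.001,0.06]
    - [0.001,0.001,0.067]
    - [0.001,0.001,0.069]
    - [0.001,0.001,0.069]
    - [0.001,0.001,0.069]
    - [0.001,0.001,0.069]
    - [0.001,0.001,0.069]
    - [0.001,0.001,0.069]
    - [0.001,0.001,0.069]
  gripper: [0.31,0.31,0.31,0.31,0.31,0.31,0.8,0.8,0.8,0.8,0.8]

```text
time: 27.35
position: [0.5798, -0.3672, 0.0514]
tool_rot: [-0.013, 1.0, -0.001, 0.001]
ft_force: [0.2, -0.4, 4.6]
grip_width: 0.0171
grip_force: 20.0
```

Emit:
arm_command:
  delta_rot:
    - [0,0,0]
    - [0,0,0]
    - [0,0,0]
    - [0,0,0]
    - [0,0,0]
    - [0,0,0]
    - [0,0,0]
    - [0,0,0]
    - [0,0,0]
    - [0,0,0]
    - [0,0,0]
    - [0,0,0]
  delta_pos:
    - [0,0,-0.02]
    - [0,0,-0.05]
    - [0,0,-0.085]
    - [0,0,-0.12]
    - [0,0,-0.15]
    - [-0.002,0.01,-0.155]
    - [-0.006,0.04,-0.155]
    - [-0.012,0.075,-0.155]
    - [-0.018,0.11,-0.155]
    - [-0.023,0.145,-0.155]
    - [-0.029,0.18,-0.155]
    - [-0.034,0.212,-0.155]
  gripper: [0.8,0.8,0.8,0.8,0.8,0.8,0.8,0.8,0.8,0.8,0.8,0.8]

```text
time: 28.35
position: [0.6061, -0.1504, 0.2033]
tool_rot: [-0.013, 1.0, 0.001, -0.002]
ft_force: [0.5, -0.3, -2.0]
grip_width: 0.0178
grip_force: 20.0
```

Emit:
arm_command:
  delta_rot:
    - [0,0,0]
    - [0,0,0]
    - [0,0,0]
    - [0,0,0]
    - [0,0,0]
  delta_pos:
    - [-0.002,0.012,0]
    - [-0.002,0.012,0]
    - [-0.002,0.012,0]
    - [-0.002,0.012,0]
    - [-0.002,0.012,0]
  gripper: [0.8,0.8,0.8,0.8,0.8]

```text
time: 28.77
position: [0.6089, -0.1432, 0.2046]
tool_rot: [-0.012, 1.0, -0.0, -0.0]
ft_force: [1.0, 0.5, -1.8]
grip_width: 0.0174
grip_force: 20.0
```

```bash
python3 - <<'E'
from h import *
go((.6092,-.1422,.078))
find("A","t6.png",30)
import cv2
im=cv2.imread("pics/t6.png");cv2.imwrite("pics/c5.png",cv2.resize(im[185:360,100:390],None,fx=2.7,fy=2.7,interpolation=cv2.INTER_CUBIC))
E
```

```text
t 28.77 p [ 0.6089 -0.1432  0.2046] rotfix [-0.02 -0.03 -0.09] f [ 1.   0.5 -1.8] w 0.0174
[-0.0003  0.001   0.1266]
A shift px 14 -3 score 0.525 world [ 0.6285 -0.0937  0.102 ]
```

View pics/c5.png

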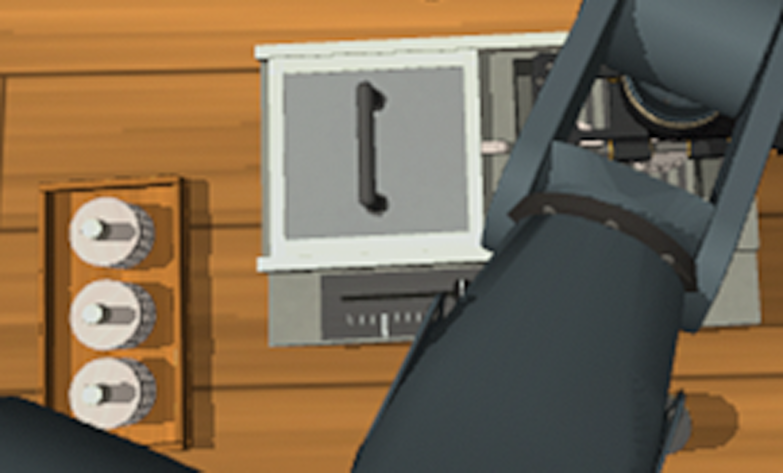

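The tray is fine, but the arm hides the chamber from above. I'll check it with the scene camera before lowering.

```bash
python3 - <<'E'
from h import *
import cv2
from rig import viewer
c=viewer.camera("scene");P=np.linalg.inv(np.array(c["pose"]))
for q in((.608,-.0696,.102),(.6092,-.1422,.102)):
    a=P[:3,:3]@q+P[:3,3];u,v=c["fx"]*a[0]/a[2]+c["cx"],c["fy"]*a[1]/a[2]+c["cy"];print((u-220)*3.5,(v-150)*3.5)
cv2.imwrite("pics/c6.png",cv2.resize(c["pixels"][150:300,220:420],None,fx=3.5,fy=3.5))
E
```

```text
359.41520159153714 341.38614666058464
244.76904493716745 318.5976647169946
```

View pics/c6.png

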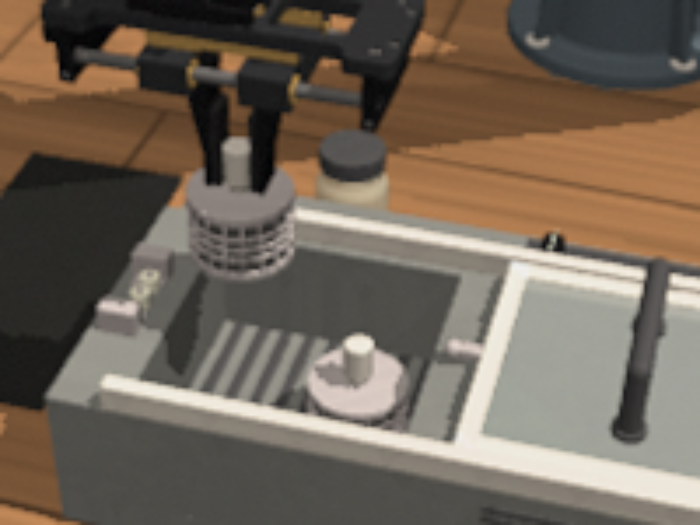

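The first waiting basket stands where I put it: its knob is at (359,341), right where the projection predicts. I'm lowering the second.

Emit:
arm_command:
  delta_rot:
    - [0,0,0]
    - [0,0,0]
    - [0,0,0]
    - [0,0,0]
    - [0,0,0]
    - [0,0,0]
    - [0,0,0]
    - [0,0,0]
    - [0,0,0]
    - [0,0,0]
    - [0,0,0]
    - [0,0,0]
  delta_pos:
    - [0,0.001,0.025]
    - [0,0.001,0.055]
    - [0,0.001,0.085]
    - [0,0.001,0.107]
    - [0,0.001,0.12]
    - [0,0.001,0.125]
    - [0,0.001,0.1265]
    - [0,0.001,0.1265]
    - [0,0.001,0.1265]
    - [0,0.001,0.1265]
    - [0,0.001,0.1265]
    - [0,0.001,0.1265]
  gripper: [0.8,0.8,0.8,0.8,0.8,0.8,0.8,0.8,0.8,0.31,0.31,0.31]

```text
time: 29.87
position: [0.6099, -0.1408, 0.0797]
tool_rot: [-0.013, 1.0, -0.0, 0.001]
ft_force: [0.0, -0.5, -0.1]
grip_width: 0.0273
grip_force: 0.0
```

Emit:
arm_command:
  delta_rot:
    - [0,0,0]
    - [0,0,0]
    - [0,0,0]
    - [0,0,0]
    - [0,0,0]
    - [0,0,0]
    - [0,0,0]
  delta_pos:
    - [0,0,-0.02]
    - [0,0,-0.05]
    - [0,0,-0.085]
    - [0,0,-0.12]
    - [0,0,-0.15]
    - [0,0,-0.16]
    - [0,0,-0.16]
  gripper: [0.31,0.31,0.31,0.31,0.31,0.31,0.31]

```text
time: 30.45
position: [0.6113, -0.1413, 0.2428]
tool_rot: [-0.013, 1.0, -0.002, 0.004]
ft_force: [0.0, 0.7, 0.2]
grip_width: 0.0304
grip_force: 0.0
```

```bash
python3 - <<'E'
from h import *
go(D(.0075,.1116,.24),D(.0075,.1116,.15))
E
```

```text
t 30.45 p [ 0.6113 -0.1413  0.2428] rotfix [-0.21  0.46  0.02] f [0.  0.7 0.2] w 0.0304
[0.0015 0.2348 0.0019]
[0.0022 0.2351 0.0919]
```

Emit:
arm_command:
  delta_rot:
    - [0,0,0]
    - [0,0,0]
    - [0,0,0]
    - [0,0,0]
    - [0,0,0]
    - [0,0,0]
    - [0,0,0]
    - [0,0,0]
    - [0,0,0]
    - [0,0,0]
  delta_pos:
    - [0.001,0.025,0]
    - [0.001,0.06,0]
    - [0.002,0.1,0]
    - [0.002,0.14,0]
    - [0.002,0.18,0]
    - [0.002,0.215,0]
    - [0.002,0.233,0.01]
    - [0.002,0.235,0.02]
    - [0.002,0.235,0.02]
    - [0.002,0.235,0.02]
  gripper: [0,0,0,0,0,0,0,0,0,0]

```text
time: 31.28
position: [0.5997, 0.0938, 0.2164]
tool_rot: [-0.013, 1.0, -0.0, -0.002]
ft_force: [0.5, 0.7, 0.4]
grip_width: 0.0432
grip_force: 0.0
```

```bash
python3 - <<'E'
from h import *
go(D(.0075,.1116,.147))
import cv2
from rig import viewer
c=viewer.camera("scene");cv2.imwrite("pics/c7.png",cv2.resize(c["pixels"][130:310,220:460],None,fx=3.3,fy=3.3))
E
```

```text
t 31.28 p [0.5997 0.0938 0.2164] rotfix [-0.03 -0.26  0.02] f [0.5 0.7 0.4] w 0.0432
[-0.0042 -0.0005  0.0693]
```

View pics/c7.png

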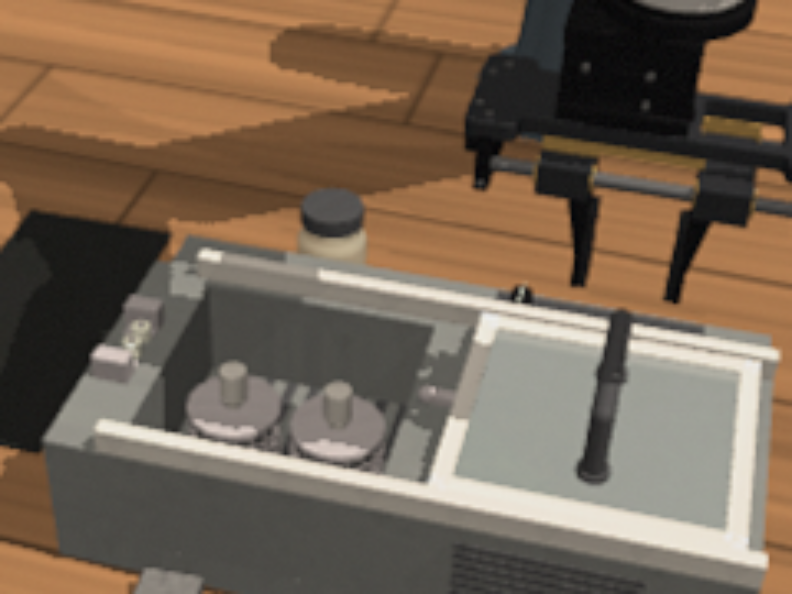

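Both waiting baskets stand upright on the grille, with their knobs at (233,383) and (339,405), and the fingers straddle the bar. I'm gripping the handle.

Emit:
arm_command:
  delta_rot:
    - [0,0,0]
    - [0,0,0]
    - [0,0,0]
    - [0,0,0]
    - [0,0,0]
    - [0,0,0]
    - [0,0,0]
    - [0,0,0]
    - [0,0,0]
    - [0,0,0]
    - [0,0,0]
  delta_pos:
    - [-0.002,0,0.025]
    - [-0.002,0,0.05]
    - [-0.002,0,0.065]
    - [-0.002,0,0.069]
    - [-0.002,0,0.069]
    - [-0.002,0,0.069]
    - [-0.002,0,0.069]
    - [-0.002,0,0.069]
    - [-0.002,0,0.069]
    - [-0.002,0,0.069]
    - [-0.002,0,0.069]
  gripper: [0,0,0,0,0,0.85,0.85,0.85,0.85,0.85,0.85]
  grip_force: 25

```text
time: 32.25
position: [0.6033, 0.0945, 0.1502]
tool_rot: [-0.013, 1.0, 0.0, 0.001]
ft_force: [-0.4, 0.6, 1.5]
grip_width: 0.0131
grip_force: 25.0
```

Emit:
arm_command:
  delta_rot:
    - [0,0,0]
    - [0,0,0]
    - [0,0,0]
    - [0,0,0]
    - [0,0,0]
    - [0,0,0]
    - [0,0,0]
    - [0,0,0]
    - [0,0,0]
    - [0,0,0]
    - [0,0,0]
    - [0,0,0]
  delta_pos:
    - [0,0,0]
    - [0,-0.01,0]
    - [0,-0.025,0]
    - [0,-0.04,0]
    - [0,-0.057,0]
    - [0,-0.074,0]
    - [0,-0.091,0]
    - [0,-0.108,0]
    - [0,-0.125,0]
    - [0,-0.142,0]
    - [0,-0.159,0]
    - [0,-0.17,0]
  gripper: [0.85,0.85,0.85,0.85,0.85,0.85,0.85,0.85,0.85,0.85,0.85,0.85]

```text
time: 33.25
position: [0.6078, -0.0785, 0.1502]
tool_rot: [-0.012, 1.0, -0.0, 0.001]
ft_force: [-0.6, 2.3, 4.9]
grip_width: 0.0134
grip_force: 25.0
```

```bash
python3 - <<'E'
from h import *
go(D(.0075,.1116-.205,.147))
E
```

```text
t 33.25 p [ 0.6078 -0.0785  0.1502] rotfix [-0.05  0.08 -0.1 ] f [-0.6  2.3  4.9] w 0.0134
[-0.0003 -0.0331  0.0032]
```

Emit:
arm_command:
  delta_rot:
    - [0,0,0]
    - [0,0,0]
    - [0,0,0]
    - [0,0,0]
    - [0,0,0]
    - [0,0,0]
    - [0,0,0]
    - [0,0,0]
    - [0,0,0]
  delta_pos:
    - [0,-0.008,0]
    - [0,-0.015,0]
    - [0,-0.02,0]
    - [0,-0.025,0]
    - [0,-0.029,0]
    - [0,-0.032,0]
    - [0,-0.034,0]
    - [0,-0.035,0]
    - [0,-0.035,0]
  gripper: [0.85,0.85,0.85,0.85,0.85,0.85,0.85,0.85,0.85]

```text
time: 34.0
position: [0.6084, -0.1049, 0.1501]
tool_rot: [-0.012, 1.0, 0.006, 0.0]
ft_force: [2.6, 16.9, 7.7]
grip_width: 0.0131
grip_force: 25.0
```

```bash
python3 - <<'E'
from h import *
go()
E
```

```text
t 34.0 p [ 0.6084 -0.1049  0.1501] rotfix [ 0.65  0.05 -0.14] f [ 2.6 16.9  7.7] w 0.0131
```

Emit:
arm_command:
  delta_rot:
    - [0,0,0]
    - [0,0,0]
    - [0,0,0]
    - [0,0,0]
    - [0,0,0]
  delta_pos:
    - [0,-0.001,0]
    - [0,-0.002,0]
    - [0,-0.003,0]
    - [0,-0.003,0]
    - [0,-0.003,0]
  gripper: [0.85,0.85,0.85,0.85,0.85]

```text
time: 34.42
position: [0.6084, -0.1049, 0.1501]
tool_rot: [-0.012, 1.0, 0.008, 0.0]
ft_force: [4.1, 24.2, 9.9]
grip_width: 0.0133
grip_force: 25.0
```

```bash
python3 - <<'E'
from h import *
go()
E
```

```text
t 34.42 p [ 0.6084 -0.1049  0.1501] rotfix [ 0.9   0.04 -0.14] f [ 4.1 24.2  9.9] w 0.0133
```

Emit:
arm_command:
  delta_rot:
    - [0,0,0]
    - [0,0,0]
    - [0,0,0]
    - [0,0,0]
    - [0,0,0]
    - [0,0,0]
    - [0,0,0]
    - [0,0,0]
    - [0,0,0]
    - [0,0,0]
  delta_pos:
    - [0,0.004,0]
    - [0,0.006,0]
    - [0,0.008,0]
    - [0,0.01,0]
    - [0,0.01,-0.01]
    - [0,0.01,-0.04]
    - [0,0.01,-0.07]
    - [0,0.04,-0.09]
    - [0,0.08,-0.09]
    - [0,0.12,-0.09]
  gripper: [0.3,0.2,0,0,0,0,0,0,0,0]

```text
time: 35.25
position: [0.6067, 0.0053, 0.2423]
tool_rot: [-0.011, 1.0, -0.001, 0.003]
ft_force: [0.3, 0.3, 0.5]
grip_width: 0.0435
grip_force: 0.0
```

```bash
python3 - <<'E'
from h import *
import cv2
from rig import viewer
c=viewer.camera("scene");P=np.linalg.inv(np.array(c["pose"]))
for n,q in dict(hand=D(.0075,.1116-.205,.163),catch=D(.0094,-.187,.114)).items():
    a=P[:3,:3]@q+P[:3,3];u,v=c["fx"]*a[0]/a[2]+c["cx"],c["fy"]*a[1]/a[2]+c["cy"];print(n,(u-225)*5,(v-200)*5)
cv2.imwrite("pics/c8.png",cv2.resize(c["pixels"][200:300,225:385],None,fx=5,fy=5,interpolation=cv2.INTER_CUBIC))
go(D(-.1116,.0435,.15))
E
```

```text
hand 391.67423991190617 104.68136587973859
catch 182.27827765740642 160.32663055001066
t 35.3 p [0.6045 0.0144 0.2413] rotfix [0.34 0.08 0.12] f [-1.9  3.4  0.3] w 0.0435
[0.118  0.0106 0.0912]
```

View pics/c8.png

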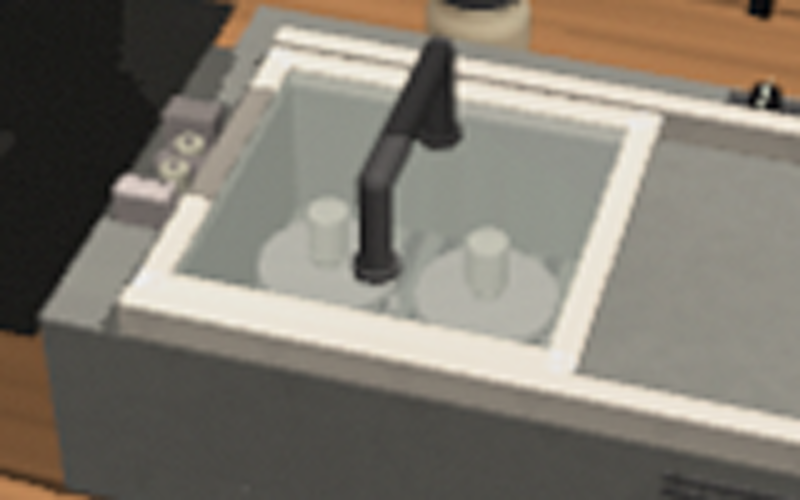

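The guard looks shut: the frame is at the right end and the force rose to 24 N with no further travel. I'll check the latch from above with the arm moved clear.

Emit:
arm_command:
  delta_rot:
    - [0,0,0]
    - [0,0,0]
    - [0,0,0]
    - [0,0,0]
    - [0,0,0]
    - [0,0,0]
    - [0,0,0]
    - [0,0,0]
  delta_pos:
    - [0.01,0.03,0]
    - [0.03,0.06,0]
    - [0.05,0.09,0]
    - [0.07,0.12,0]
    - [0.09,0.15,0]
    - [0.1,0.16,0]
    - [0.1,0.16,0]
    - [0.1,0.16,0]
  gripper: [0,0,0,0,0,0,0,0]

```text
time: 35.97
position: [0.5016, 0.1633, 0.2401]
tool_rot: [-0.014, 1.0, -0.0, 0.001]
ft_force: [-0.7, -0.8, -0.8]
grip_width: 0.0439
grip_force: 0.0
```

```bash
python3 - <<'E'
from h import *
import cv2
from rig import viewer
c=viewer.camera("top");cv2.imwrite("pics/t9.png",c["pixels"])
cv2.imwrite("pics/c9.png",cv2.resize(c["pixels"][190:300,270:390],None,fx=5,fy=5,interpolation=cv2.INTER_CUBIC))
P=np.linalg.inv(np.array(c["pose"]))
for y in(-.0934,-.0874):
    q=D(.0075,y,.168);a=P[:3,:3]@q+P[:3,3];print((c["fx"]*a[0]/a[2]+c["cx"]-270)*5,(c["fy"]*a[1]/a[2]+c["cy"]-190)*5)
E
```

```text
292.65605657378245 220.65987385057554
279.0677575182332 221.278839604673
```

View pics/c9.png

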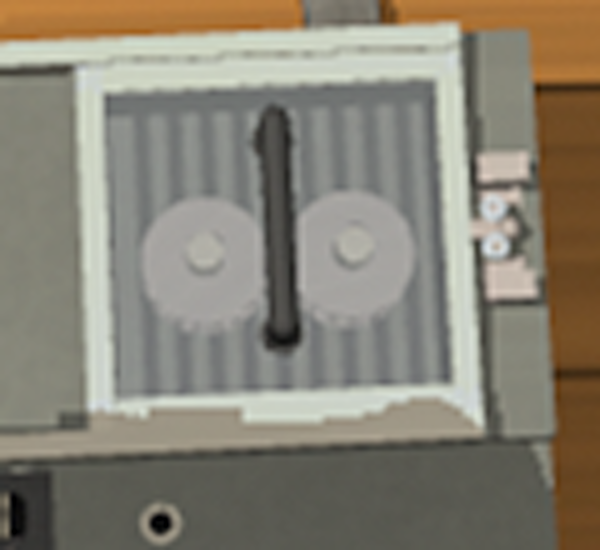

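The guard's right edge is flush with the rail ends, and the ball appears past the rollers at (515,228). I'll give a gentle pull, well below the 10 N needed to open it, to confirm the latch.

Emit:
arm_command:
  delta_rot:
    - [0,0,0]
    - [0,0,0]
    - [0,0,0]
    - [0,0,0]
    - [0,0,0]
    - [0,0,0]
    - [0,0,0]
    - [0,0,0]
    - [0,0,0]
    - [0,0,0]
    - [0,0,0]
  delta_pos:
    - [-0.013,-0.035,0]
    - [-0.026,-0.07,0]
    - [-0.039,-0.105,0]
    - [-0.052,-0.14,0]
    - [-0.065,-0.175,0]
    - [-0.078,-0.21,0]
    - [-0.09,-0.245,0]
    - [-0.1,-0.271,0]
    - [-0.1,-0.271,0.01]
    - [-0.1,-0.271,0.02]
    - [-0.1,-0.271,0.02]
  gripper: [0,0,0,0,0,0,0,0,0,0,0]

```text
time: 36.93
position: [0.6062, -0.1053, 0.2165]
tool_rot: [-0.012, 1.0, 0.001, -0.003]
ft_force: [-0.1, 0.1, -0.0]
grip_width: 0.0435
grip_force: 0.0
```

Emit:
arm_command:
  delta_rot:
    - [0,0,0]
    - [0,0,0]
    - [0,0,0]
    - [0,0,0]
    - [0,0,0]
    - [0,0,0]
    - [0,0,0]
    - [0,0,0]
    - [0,0,0]
    - [0,0,0]
    - [0,0,0]
    - [0,0,0]
  delta_pos:
    - [0,0,0.025]
    - [0,0,0.05]
    - [0,0,0.067]
    - [0,0,0.07]
    - [0,0,0.07]
    - [0,0,0.07]
    - [0,0,0.07]
    - [0,0,0.07]
    - [0,0,0.07]
    - [0,0,0.07]
    - [0,0,0.07]
    - [0,0,0.07]
  gripper: [0,0,0,0,0,0.85,0.85,0.85,0.85,0.85,0.85,0.85]

```text
time: 37.93
position: [0.6085, -0.1047, 0.1502]
tool_rot: [-0.013, 1.0, -0.0, 0.0]
ft_force: [-1.1, 0.0, 1.5]
grip_width: 0.0132
grip_force: 25.0
```

Emit:
arm_command:
  delta_rot:
    - [0,0,0]
    - [0,0,0]
  delta_pos:
    - [0,0.001,0]
    - [0,0.001,0]
  gripper: [0.85,0.85]

```text
time: 38.1
position: [0.6085, -0.1048, 0.1502]
tool_rot: [-0.013, 1.0, -0.001, 0.0]
ft_force: [-0.7, -4.4, 3.7]
grip_width: 0.013
grip_force: 25.0
```

At 4.4 N the guard doesn't move at all, so it's latched. I'm releasing the handle and going to the fader.

Emit:
arm_command:
  delta_rot:
    - [0,0,0]
    - [0,0,0]
    - [0,0,0]
    - [0,0,0]
    - [0,0,0]
    - [0,0,0]
    - [0,0,0]
    - [0,0,0]
    - [0,0,0]
    - [0,0,0]
    - [0,0,0]
    - [0,0,0]
  delta_pos:
    - [0,-0.002,0]
    - [0,-0.003,0]
    - [0,-0.002,0]
    - [0,-0.001,0]
    - [0,-0.001,0]
    - [0,-0.001,0]
    - [0,-0.001,-0.01]
    - [0,-0.001,-0.04]
    - [0,-0.001,-0.075]
    - [0,-0.001,-0.085]
    - [0.03,0.03,-0.085]
    - [0.06,0.06,-0.085]
  gripper: [0.85,0.85,0.85,0,0,0,0,0,0,0,0.2,0.2]
  grip_force: 8

```text
time: 39.1
position: [0.5498, -0.0476, 0.236]
tool_rot: [-0.012, 1.0, -0.001, 0.002]
ft_force: [0.1, 0.5, -0.7]
grip_width: 0.0372
grip_force: 0.0
```

Emit:
arm_command:
  delta_rot:
    - [0,0,0]
    - [0,0,0]
    - [0,0,0]
    - [0,0,0]
    - [0,0,0]
    - [0,0,0]
  delta_pos:
    - [0.03,0.03,0]
    - [0.055,0.055,0]
    - [0.06,0.07,0]
    - [0.06,0.07,0]
    - [0.06,0.07,0]
    - [0.06,0.07,0]
  gripper: [0.2,0.2,0.2,0.2,0.2,0.2]

```text
time: 39.6
position: [0.4878, 0.021, 0.235]
tool_rot: [-0.013, 1.0, -0.0, 0.001]
ft_force: [0.2, -0.5, -0.7]
grip_width: 0.0344
grip_force: 0.0
```

```bash
python3 - <<'E'
from h import *
go(D(-.1116,.0435,.15),D(-.1116,.0435,.092))
E
```

```text
t 39.6 p [0.4878 0.021  0.235 ] rotfix [-0.05  0.11  0.01] f [ 0.2 -0.5 -0.7] w 0.0344
[0.0016 0.0013 0.085 ]
[0.0017 0.0013 0.143 ]
```

Emit:
arm_command:
  delta_rot:
    - [0,0,0]
    - [0,0,0]
    - [0,0,0]
    - [0,0,0]
    - [0,0,0]
    - [0,0,0]
    - [0,0,0]
    - [0,0,0]
    - [0,0,0]
    - [0,0,0]
    - [0,0,0]
    - [0,0,0]
  delta_pos:
    - [0.001,0.001,0.03]
    - [0.001,0.001,0.07]
    - [0.001,0.001,0.105]
    - [0.001,0.001,0.13]
    - [0.001,0.001,0.142]
    - [0.001,0.001,0.143]
    - [0.001,0.001,0.143]
    - [0.001,0.001,0.143]
    - [0.001,0.001,0.143]
    - [0.001,0.001,0.143]
    - [0.001,0.001,0.143]
    - [0.001,0.001,0.143]
  gripper: [0.2,0.2,0.2,0.2,0.2,0.2,0.2,0.8,0.8,0.8,0.8,0.8]

```text
time: 40.6
position: [0.4861, 0.0225, 0.0925]
tool_rot: [-0.013, 1.0, -0.0, 0.001]
ft_force: [0.5, -1.1, 2.9]
grip_width: 0.0137
grip_force: 8.0
```

Emit:
arm_command:
  delta_rot:
    - [0,0,0]
    - [0,0,0]
  delta_pos:
    - [0,0,0]
    - [0,0,0]
  gripper: [0.8,0.8]

```text
time: 40.77
position: [0.4861, 0.0225, 0.0925]
tool_rot: [-0.013, 1.0, -0.0, 0.001]
ft_force: [-0.3, -0.8, 6.4]
grip_width: 0.014
grip_force: 8.0
```

```bash
python3 - <<'E'
from h import *
go(D(-.1116,.1135,.092))
E
```

```text
t 40.77 p [0.4861 0.0225 0.0925] rotfix [-0.04  0.12  0.03] f [-0.3 -0.8  6.4] w 0.014
[-0.0002  0.0697  0.0004]
```

Emit:
arm_command:
  delta_rot:
    - [0,0,0]
    - [0,0,0]
    - [0,0,0]
    - [0,0,0]
    - [0,0,0]
    - [0,0,0]
    - [0,0,0]
    - [0,0,0]
    - [0,0,0]
    - [0,0,0]
  delta_pos:
    - [0,0.01,0]
    - [0,0.022,0]
    - [0,0.034,0]
    - [0,0.046,0]
    - [0,0.056,0]
    - [0,0.063,0]
    - [0,0.067,0]
    - [0,0.07,0]
    - [0,0.07,0]
    - [0,0.07,0]
  gripper: [0.8,0.8,0.8,0.8,0.8,0.8,0.8,0.8,0.8,0.8]

```text
time: 41.6
position: [0.4842, 0.0933, 0.0925]
tool_rot: [-0.013, 1.0, 0.0, 0.001]
ft_force: [-1.5, 1.8, 6.2]
grip_width: 0.014
grip_force: 8.0
```

```bash
python3 - <<'E'
from h import *
go(D(-.1116,.1135,.092))
E
```

```text
t 41.6 p [0.4842 0.0933 0.0925] rotfix [0.03 0.12 0.02] f [-1.5  1.8  6.2] w 0.014
[-0.0002 -0.0011  0.0005]
```

Emit:
arm_command:
  delta_rot:
    - [0,0,0]
    - [0,0,0]
    - [0,0,0]
    - [0,0,0]
    - [0,0,0]
    - [0,0,0]
    - [0,0,0]
    - [0,0,0]
    - [0,0,0]
    - [0,0,0]
    - [0,0,0]
    - [0,0,0]
  delta_pos:
    - [0,-0.001,0]
    - [0,-0.001,0]
    - [0,-0.001,0]
    - [0,-0.001,0]
    - [0,-0.001,0]
    - [0,-0.001,-0.02]
    - [0,-0.001,-0.05]
    - [0,-0.001,-0.09]
    - [0.01,0.03,-0.12]
    - [0.01,0.07,-0.12]
    - [0.01,0.11,-0.12]
    - [0.01,0.15,-0.12]
  gripper: [0.8,0.8,0.2,0.2,0.2,0.2,0.2,0.2,0.2,0.2,0.2,0.2]

```text
time: 42.6
position: [0.4695, 0.2437, 0.2125]
tool_rot: [-0.012, 1.0, 0.0, 0.001]
ft_force: [0.6, -0.1, -0.5]
grip_width: 0.0348
grip_force: 0.0
```

Emit:
arm_command:
  delta_rot:
    - [0,0,0]
    - [0,0,0]
    - [0,0,0]
    - [0,0,0]
  delta_pos:
    - [0.01,0.04,0]
    - [0.02,0.08,0]
    - [0.03,0.12,0]
    - [0.03,0.12,0]
  gripper: [0.2,0.2,0.2,0.2]

```text
time: 42.93
position: [0.4339, 0.3679, 0.2113]
tool_rot: [-0.016, 1.0, 0.002, -0.0]
ft_force: [-0.8, -1.0, -0.0]
grip_width: 0.0345
grip_force: 0.0
```

```bash
python3 - <<'E'
from h import *
import cv2
from rig import viewer
c=viewer.camera("top");im=c["pixels"]
a=cv2.resize(im[280:320,210:285],None,fx=8,fy=8,interpolation=cv2.INTER_CUBIC)
b=cv2.resize(im[185:365,100:400],(600,270*4//3),interpolation=cv2.INTER_AREA)[:270]
b=cv2.resize(im[185:365,100:460],(600,270))
cv2.imwrite("pics/c10.png",cv2.vconcat([a,b]))
go()
E
```

```text
t 42.98 p [0.4347 0.3647 0.2111] rotfix [ 0.02 -0.03  0.36] f [ 0.2 -0.4  0.3] w 0.0346
```

View pics/c10.png

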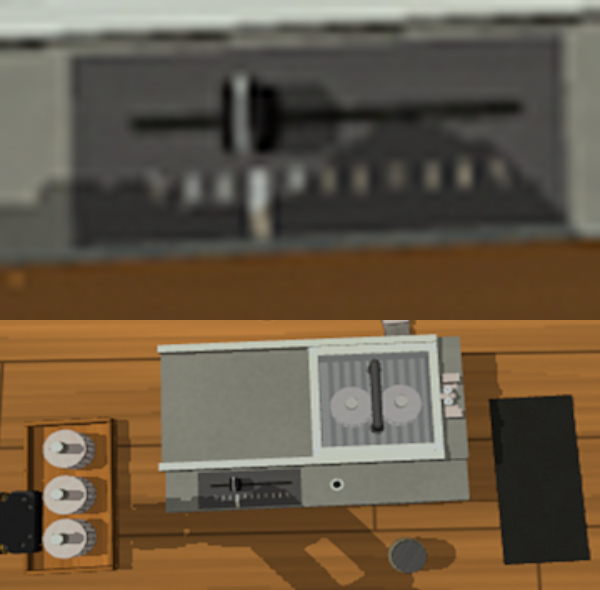

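```bash
python3 - <<'E'
from h import *
def dr(u,v,z):
    q=cr(u,v,z,210,280,8)[:2]-O;c,s=np.cos(TH),np.sin(TH);return np.round([c*q[0]+s*q[1],-s*q[0]+c*q[1]],4)
print('cap',dr(241,114,.113),'capL',dr(224,114,.113))
for x,y in((158,184),(192,187),(225,186),(259,186),(262,225),(296,178),(330,178),(362,178),(397,176),(431,175),(464,173),(497,170)):print(dr(x,y,.085))
print('slot',dr(132,124,.085),dr(521,106,.085))
E
```

```text
cap [-0.1116  0.1139] capL [-0.1114  0.1187]
[-0.1294  0.1431]
[-0.1308  0.1332]
[-0.1309  0.1236]
[-0.1314  0.1137]
[-0.1427  0.1131]
[-0.1296  0.1028]
[-0.1301  0.0929]
[-0.1305  0.0836]
[-0.1304  0.0734]
[-0.1306  0.0635]
[-0.1305  0.0538]
[-0.1301  0.0442]
slot [-0.1116  0.1503] [-0.1118  0.0366]
```

The cap is at 113.9 mm and the mark at 113.5 mm, so the fader is on the long mark. The tray, guard and baskets are all as asked, and the arm is clear.

```bash
python3 -c "
from rig import robot
print(robot.hand_in())"
```

```text
the job is handed in; nothing more can be done
None
```

The job is done and handed in: fan turned off first, three dry baskets upright in the tray, both waiting baskets on the grille, guard shut and latched (it held against a gentle pull), then the fader set to the long mark within about 0.5 mm.

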